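# Free the seized drag knob and set the board frame for a new batch

## Task

Set the aluminium board frame up for the green driver boards lying round it. Its drag knob has seized: break it loose with a short firm counter-clockwise twist and back it off nearly to its end stop, swing the red clamp lever fully open, slide the rear jaw until its red index line meets the red line on the rail, then swing the lever fully shut and turn the knob back clockwise until it nips up snug. After that lay every board flat in the frame, side by side, each bridging from ledge to ledge between the two jaws, and leave the other things on the bench alone.

Things in the scene. Friction and masses are not known exactly. Their poses are not given: they have to be found in the camera images.
- bed (a point): Fixed board frame, 240x272 mm: middle of its bed, 33 mm above the bench at ledge height. x points from fixed front jaw to sliding rear jaw, y left along the jaws, z up. Front jaw face at x=-53 mm, rear one at +53 mm when set to the mark. At each face a ledge 12 mm deep, y -114 to 114 mm, sticks inward; jaw tops 7 mm above the ledges; open in between.
- mark (a point): Red line across the top of the frame's left guide rail (a scale with dark ticks runs beside it): where the index line of the rear jaw must stand for these boards. Same axes as the bed.
- pointer (a point): Red index line at the left end of the sliding rear jaw, at about the mark's height (0 in x between pointer and mark is right). Same axes as the bed.
- carriage (a joint): Slide of the rear jaw, m: 0 nearest the front jaw (faces 56 mm apart), grows to the rear, end stop 0.075; index line at the mark at 0.050; starts well short of that. Held fast (about 25 N each) by the drag knob until backed off and by the clamp lever until open; then slides with about 6 N of drag.
- fin_grip (a point): Centre of the blue grip fin on the middle of the rear jaw, 57 mm above the bench: 14 mm thick (x), 50 mm long (y), top 74 mm and foot 44 mm above the bench. Take it from above across its thickness to slide the jaw.
- drag_knob (a joint): Angle of the drag knob, rad: 0 seized tight, grows counter-clockwise from above (loosening), end stop 2.4. Needs up to about 0.45 N m over the first 0.4 rad, then pops loose and turns freely (0.07 N m). Brake fully off from 1.3; backed off from 1.7 up. Turned back, it goes freely until it meets firm resistance at about 0.75: snug (1.0 or less; further in does no harm).
- knob_grip (a point): Drag knob: centre of its black T-bar, on its upright axis, on the left part of the rear jaw, 72 mm above the bench. Bar 54 mm long, 14 mm thick, 26 mm tall (top 83 mm above the bench), on a round hub 50 mm across with its top 58 mm above the bench. Turns with the knob: x runs along the bar.
- clamp_lever (a joint): Angle of the clamp lever, rad: 0 locked (along the jaw, pointing left to the fin), grows clockwise from above, 1.5 fully open (points to the rear, +x of the bed). Stays where it is left; turns with 0.02 to 0.14 N m.
- lever_grip (a point): Clamp lever: middle of its upright red handle, 15 mm across, 30 mm tall, 74 mm above the bench (foot 57, top 87). Circles the lever's upright pivot at 46 mm; its y axis points from pivot to handle; the arm between them rises to 66 mm above the bench. The pivot sits on the rear jaw, 100 mm to the right (-y) of fin_grip.
- board_b_mid (a point): The second green driver board, like the first. None if absent.
- board_c_mid (a point): The third green driver board, like the first. None if absent.
- board_d_mid (a point): The fourth green driver board, like the first. None if absent.
- multimeter: Dark handheld multimeter, 146x70x41 mm, lying to the right; leave it alone. Origin under its centre.
- masking_roll: Roll of masking tape, 85 mm across, 30 mm tall, lying behind the frame on the left; leave it alone. Origin under its centre.
- kapton_roll: Roll of amber tape, 62 mm across, 12 mm tall, on the left; leave it alone. Origin under its centre.
- board_a_mid (a point): Green driver board, 100 mm (x) by 46 mm (y), 3 mm thick, flat below, about 90 g; finned heat sink 36 mm (x) by 32 mm (y) in its middle, top 29 mm above the underside: take it by that, across x. Parts up to 7 mm tall at its two short ends. Point at the centre, 14.5 mm above the underside, x along the long side. Either end may face the robot. None if absent.
- jaw_face (a point): Middle of the sliding rear jaw's upright inner face, 36 mm above the bench; the jaw reaches 52 mm to the rear of it. Same axes as the bed.

How it is judged:
By the outcome, as a careful person would: the job done as asked, in the order asked, and still so for the second after the job is handed in, with the robot touching nothing.
Of board_a, board_b, board_c, board_d only 2 to 4 are there at a start; the rules pass over those that are not, and their reading is None.
At some moment in a run one of board_a, board_b, board_c, board_d may be knocked a few centimetres aside while the robot is not near it.
Once in a run the grip may slacken for a moment while it holds something.
It also fails if it takes over 210 s, if anything falls off the work surface, if the arm or the gripper's body presses on something with over 40 N, if the wrist force passes 120 N, or if a joint passes its speed limit or range.

## Robot

A 6-joint arm with a two-finger parallel gripper is mounted at the origin on a cart in front of the work surface, level with it; the furniture and walls round the work are solid. World frame = base frame: x ahead of the robot, y to its left, z up, the work surface at z = 0. Lengths are in m, angles in rad, forces in N, time in s.
With the tool pointing down it reaches from about 0.35 to 0.85 m from the base axis. Payload 8.1 kg.
Tool frame: the origin (TCP) lies at the centre of the arm's flange, where the gripper is bolted on; the fingertips stand 186 mm ahead of it and the grasp point (between the pads) lies 167 mm ahead of it; z points along the fingers, y is the line along which they close (so a half turn about z gives the same grasp; the last joint's range is limited). The gripper opens to 93 mm and grips with 3 to 60 N. Pads are 15 mm wide; open, the fingers measure 128 mm over their backs; the gripper's body (75 mm by 188 mm) begins 65 mm behind the grasp point.
Start: joints at [1.08, 0.13, 1.488, -0, 1.523, -0.085], TCP at [0.237, 0.551, 0.405] pointing down, gripper open.
Joint ranges: [-2.96, 2.96], [-0.89, 2.26], [0.02, 2.5], [-1.34, 4.48], [0, 2.73], [-2.66, 2.66]. Speed limits (rad/s): [2.39, 2.39, 2.79, 3.14, 3.14, 3.14].

## Interface

Orientations are given as a rotation vector (axis times angle).
In Python, from plant import robot gives the robot as it stands.
- The arm moves only by the tool apply_moves, never from a script. Its argument "series" is a list of rows, each a list of 2 entries, a list of its own where there are three numbers: the shift along the tool's x, y, z in mm, then the turn, a rotation vector about the tool's x, y, z in rad. A call has 1 to 12 rows; each row shifts and turns the commanded pose from where the row before left it, along the tool's axes as they then stand; what a row does not reach is not made up. A row lasts 1/12 s, in which the tool goes at most 41.7 mm and 7.16 degrees, less where a joint would pass 70% of its speed; a pose out of reach is approached as far as the arm can. A call is refused whole if a number of a shift passes 41.7 or a number of a turn 0.125, either way. A call with a gripper value outside its range is refused whole. "claw" is the opening, from 0 (shut) to 1 (fully open), set as the call begins (left out, the last holds). The fingers move at their own pace and stop on an object; "newtons" is the grip in N (left out, the last holds). Time passes only in rows, so rows that do not move let the fingers close. It gives the time, the measured TCP pose, the force, the opening and the grip force at its end, in the units of the state.
- robot.read_state(): the state, without advancing time (a new reading comes with each control period).
- robot.read_camera(name): name is "scene" or "top"; returns (picture, depth): 480x640x3 uint8, blue, green, red; 480x640 float32, m along the optical axis (not along the pixel's ray), 0 where there is no reading.
- robot.calibration(name): a dict with "fx", "fy", "cx", "cy" (pixels), "extrinsics" (4x4, takes a point from world to camera coordinates). Camera axes: x right, y down, z forward; pixel columns grow to the right and rows downward; lengths in m; the calibration is good to about 2 mm. A picture is of the moment at which its call begins. calibration takes no time and is no camera call.
- robot.close_job(): hands the job in; it is judged then, once.
The state is a dict: "t": time; "q": joint angles; "dq": joint speeds; "joint_torque": joint torques, N m; "tool_pos": TCP position; "orientation": TCP orientation; "force": force on the tool from outside, world axes, zero at the start; "wrist_torque": the same for the moment, N m; "opening": finger opening in m; "gripper_force": force on a finger pad.
Only numpy, scipy, OpenCV 4.12 (cv2) and the standard library are available. Lean on these libraries where they do the work, as an engineer would, in place of code of your own. Each camera call takes 0.05 s, during which the arm holds its last target. There are 200 camera calls.

## Working session

There is one attempt and no reset: what is moved stays moved. The work goes in short steps, Python scripts to look and compute and a tool call to move; the robot and the scene stay as the last step left them, time stands still between calls to the robot, and variables do not carry over. Pictures are saved under pics/ and viewed, at most 14 in all, crops included, and the job is handed in when it is done.

Besides the shell and the picture viewer there is one more tool, called after "Call:" as name(argument=value, ...), one argument or row to a line, values as JSON. apply_moves: Moves the arm, as the interface text tells. Its arguments: {"type":"object","properties":{"series":{"type":"array"},"claw":{"type":"number"},"newtons":{"type":"number"}},"required":["series"]}

```bash
mkdir -p pics; ls; python3 - <<'E'
from plant import robot
import cv2,numpy as np
s=robot.read_state();print({k:np.round(v,3) for k,v in s.items()})
for n in("scene","top"):
    p,d=robot.read_camera(n);cv2.imwrite(f"pics/{n}0.png",p);np.save(f"{n}_d.npy",d)
    c=robot.calibration(n);print(n,c["fx"],c["fy"],c["cx"],c["cy"],np.round(c["extrinsics"],3).tolist())
E
```

```text
pics
{'t': np.float64(0.0), 'q': array([ 1.08 ,  0.131,  1.489, -0.   ,  1.523, -0.085]), 'dq': array([-0.   , -0.   ,  0.   ,  0.001, -0.001, -0.003]), 'joint_torque': array([-1.0000e-03, -5.5989e+01, -4.9174e+01,  7.6000e-02,  3.6000e-02,
       -0.0000e+00]), 'tool_pos': array([0.237, 0.551, 0.404]), 'orientation': array([-6.330e-01, -3.077e+00,  3.000e-03]), 'force': array([-0.475,  0.248,  0.649]), 'wrist_torque': array([ 0.021, -0.029,  0.02 ]), 'gripper_force': np.float64(0.0), 'opening': np.float64(0.093)}
scene 550.4495499547795 550.4495499547795 309.97650807093163 238.04826334337451 [[0.51, -0.86, 0.012, -0.297], [-0.597, -0.364, -0.715, 0.361], [0.619, 0.357, -0.699, 1.216], [0.0, 0.0, 0.0, 1.0]]
top 433.5033162957137 433.5033162957137 322.1283328310589 232.84430083074633 [[0.014, -1.0, 0.003, -0.023], [-0.992, -0.014, -0.127, 0.558], [0.127, -0.001, -0.992, 1.216], [0.0, 0.0, 0.0, 1.0]]
```

View pics/top0.png

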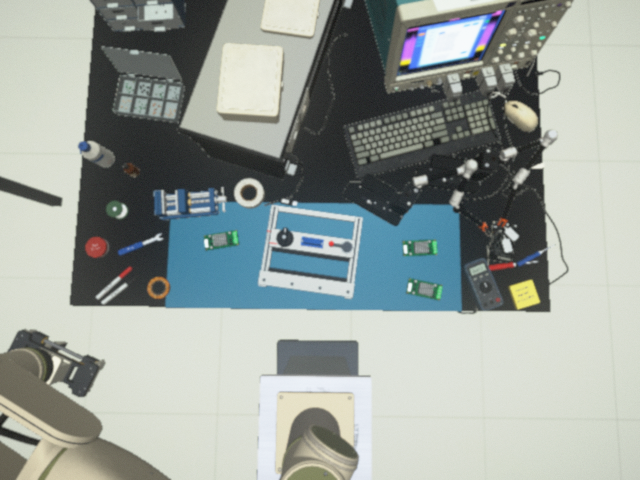

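View pics/scene0.png

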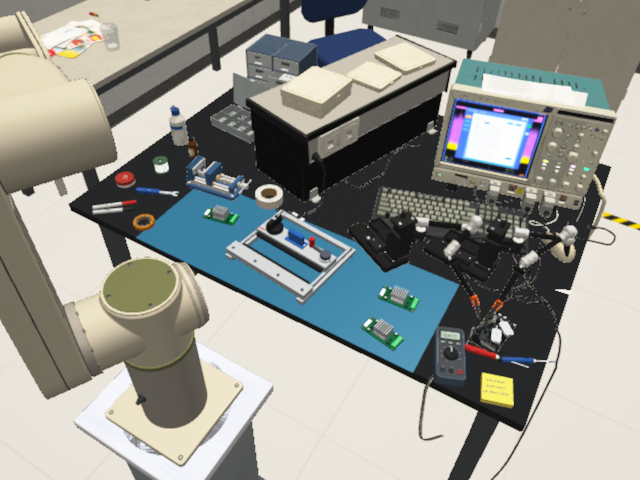

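The top view shows the frame at about (312,250) and three boards at (221,240), (420,248) and (424,289). The frame is turned slightly clockwise, with the knob at (285,238), fin at (312,242) and lever at (340,245). Next I'll write helpers, take mask centroids and look at enlarged crops.

```bash
cat > h.py <<'E'
from plant import robot
import cv2,numpy as np
from scipy.spatial.transform import Rotation as R
def cal(n):
    c=robot.calibration(n);K=np.array([[c["fx"],0,c["cx"]],[0,c["fy"],c["cy"]],[0,0,1]]);return K,np.array(c["extrinsics"])
def cast(n,uv,z):
    K,T=cal(n);o=-T[:3,:3].T@T[:3,3];uv=np.atleast_2d(uv).astype(float)
    d=(T[:3,:3].T@np.linalg.inv(K)@np.c_[uv,np.ones(len(uv))].T).T
    return o+d*((z-o[2])/d[:,2])[:,None]
def proj(n,P):
    K,T=cal(n);p=(K@(T[:3,:3]@np.atleast_2d(P).T+T[:3,3:])).T;return p[:,:2]/p[:,2:]
def tri(uv1,uv2):
    P=[K@T[:3] for K,T in (cal("top"),cal("scene"))]
    X=cv2.triangulatePoints(P[0],P[1],np.array(uv1,float).reshape(2,1),np.array(uv2,float).reshape(2,1));return (X[:3]/X[3]).ravel()
def blobs(img,lo,hi,amin=4,roi=None):
    m=cv2.inRange(cv2.cvtColor(img,cv2.COLOR_BGR2HSV),lo,hi)
    if roi: k=np.zeros_like(m);x0,y0,x1,y1=roi;k[y0:y1,x0:x1]=1;m*=k
    n,l,s,c=cv2.connectedComponentsWithStats(m)
    return [(np.round(c[i],1),s[i][:4],s[i][4]) for i in range(1,n) if s[i][4]>=amin],l
def crop(img,x0,y0,x1,y1,k,f):
    cv2.imwrite("pics/"+f,cv2.resize(img[y0:y1,x0:x1],None,fx=k,fy=k,interpolation=cv2.INTER_CUBIC))
def tcp():
    s=robot.read_state();return s,np.array(s["tool_pos"]),R.from_rotvec(s["orientation"])
E
python3 - <<'E'
from h import *
a={n:cv2.imread(f"pics/{n}0.png") for n in("top","scene")}
roi={"top":(160,190,470,310),"scene":(180,180,440,360)}
for n in a:
    for col,lo,hi in(("green",(45,90,50),(85,255,255)),("red",(0,130,80),(8,255,255)),("red2",(172,130,80),(180,255,255)),("blue",(106,150,70),(125,255,255))):
        b,_=blobs(a[n],lo,hi,2,roi[n]);print(n,col,[(c.tolist(),s.tolist(),int(k)) for c,s,k in b if k>=2])
crop(a["top"],255,200,370,300,6,"tc.png");crop(a["scene"],220,200,360,305,5,"sc.png")
E
```

```text
top green [([230.4, 239.3], [213, 230, 26, 19], 180), ([208.6, 239.7], [204, 235, 8, 11], 31), ([212.5, 234.0], [212, 234, 2, 1], 2), ([423.1, 247.7], [403, 240, 35, 16], 212), ([425.5, 240.0], [425, 240, 2, 1], 2), ([208.2, 248.6], [207, 248, 3, 2], 5), ([407.1, 254.7], [405, 254, 5, 2], 7), ([427.6, 290.1], [409, 279, 34, 21], 212), ([428.0, 282.6], [424, 282, 9, 2], 9), ([410.0, 293.0], [409, 293, 3, 1], 3)]
top red [([330.8, 243.5], [329, 242, 4, 4], 13)]
top red2 []
top blue [([311.7, 241.9], [302, 238, 20, 9], 107)]
scene green [([224.6, 218.1], [203, 208, 36, 17], 164), ([401.3, 300.6], [378, 287, 41, 24], 272), ([385.0, 336.5], [362, 318, 42, 32], 300)]
scene red [([311.4, 241.7], [310, 237, 4, 10], 35)]
scene red2 [([310.5, 237.0], [310, 237, 2, 1], 2)]
scene blue [([295.7, 238.1], [285, 229, 22, 19], 213)]
```

View pics/tc.png

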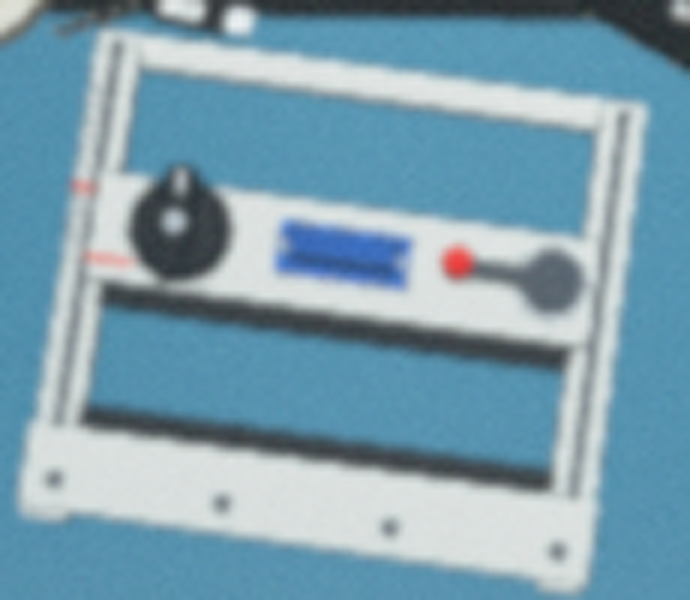

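View pics/sc.png

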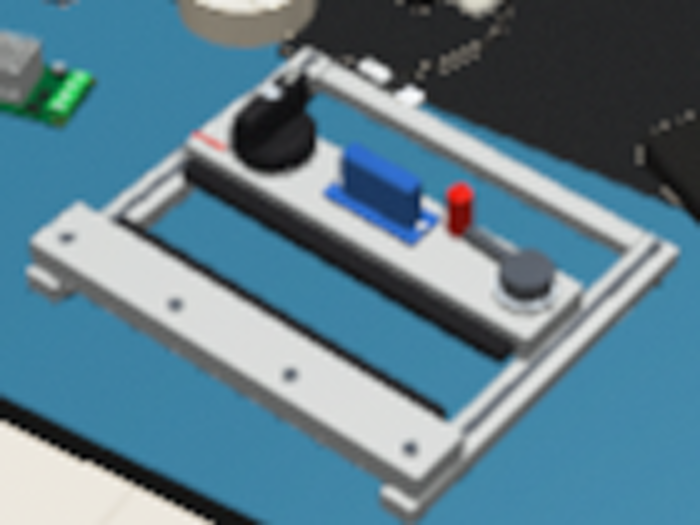

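The crops show the mark at top pixel about (269,231) and the pointer at about (273,243). The four front-jaw screws run from (264,280) to (348,292), and the red handle sits at (331,243.5). The T-bar is black on black, so I'll enhance it and fit the frame pose meanwhile.

```bash
python3 - <<'E'
from h import *
a={n:cv2.imread(f"pics/{n}0.png") for n in("top","scene")}
c=lambda p:np.array(p)/6+np.array([255,200])-0.4
s5=lambda p:np.array(p)/5+np.array([220,200])-0.4
np.set_printoptions(precision=4,suppress=True)
for n in a:
    K,T=cal(n);print(n,"cam",-T[:3,:3].T@T[:3,3])
scr=cast("top",c([(54,479),(222,503),(390,527),(558,551)]),.040);print("scr top",scr.tolist())
scs=cast("scene",s5([(66,237),(175,303),(290,374),(410,448)]),.040);print("scr scene",scs.tolist())
d=scr[0]-scr[-1];yaw=np.arctan2(d[1],d[0])-np.pi/2;d2=scs[0]-scs[-1];print("yaw",yaw,np.arctan2(d2[1],d2[0])-np.pi/2)
print("mark",cast("top",c((84,187)),.04),"pointer",cast("top",c((108,260)),.04),"ptr scene",cast("scene",s5((208,141)),.04))
print("handle top",cast("top",(330.8,243.3),.085),"tri",tri((330.8,243.3),(311.6,237.5)), "scene mid",cast("scene",(311.4,241.7),.074))
print("fin",cast("top",(311.7,241.2),.06))
print("pivot",cast("top",c((552,280)),.066),cast("scene",s5((526,268)),.066))
# hub circle
g=cv2.cvtColor(a["top"],cv2.COLOR_BGR2GRAY);m=np.zeros_like(g);m[225:250,272:297]=(g[225:250,272:297]<75)*255
ys,xs=np.nonzero(m);print("knob mask",xs.min(),xs.max(),ys.min(),ys.max(),xs.mean(),ys.mean(),cast("top",(xs.mean(),ys.mean()),.06))
out=[]
for n,(x0,y0,x1,y1) in(("top",(272,222,300,252)),("scene",(260,208,290,238))):
    z=cv2.resize(a[n][y0:y1,x0:x1],(400,400),interpolation=cv2.INTER_CUBIC);out.append(np.uint8(255*np.clip(z/110.,0,1)**.6))
cv2.imwrite("pics/knob.png",np.hstack(out))
# boards
for n,roi in(("top",(160,190,470,310)),("scene",(180,180,440,360))):
    m=cv2.inRange(cv2.cvtColor(a[n],cv2.COLOR_BGR2HSV),(45,60,40),(88,255,255))
    k=np.zeros_like(m);k[roi[1]:roi[3],roi[0]:roi[2]]=1
    m=cv2.morphologyEx(m*k,cv2.MORPH_CLOSE,cv2.getStructuringElement(2,(15,15)))
    for q in cv2.findContours(m,0,1)[0]:
        if cv2.contourArea(q)<100:continue
        P=cast(n,q.reshape(-1,2),.005)[:,:2].astype(np.float32);r=cv2.minAreaRect(P);print(n,r)
E
```

```text
top cam [ 0.3999 -0.0138  1.277 ]
scene cam [-0.3866 -0.5582  1.1114]
scr top [[0.422107256873606, 0.1487181518818021, 0.040000000000000036], [0.41195886871288595, 0.06906111769959554, 0.040000000000000036], [0.401829999494485, -0.010442707812338185, 0.040000000000000036], [0.39172059295975403, -0.08979376624108387, 0.040000000000000036]]
scr scene [[0.4226803097703717, 0.15159916166557308, 0.040000000000000036], [0.4128631881478246, 0.07249881260043245, 0.040000000000000036], [0.40217995088376496, -0.007652401769618455, 0.040000000000000036], [0.39161479199916266, -0.08725788637961113, 0.040000000000000036]]
yaw -0.12671838230943022 -0.129333059967355
mark [[0.5615 0.1387 0.04  ]] pointer [[0.5265 0.1262 0.04  ]] ptr scene [[0.5264 0.1287 0.04  ]]
handle top [[ 0.5232 -0.0397  0.085 ]] tri [ 0.5223 -0.0391  0.0903] scene mid [[ 0.5225 -0.0383  0.074 ]]
fin [[0.531  0.0137 0.06  ]]
pivot [[ 0.5174 -0.0846  0.066 ]] [[ 0.5108 -0.0865  0.066 ]]
knob mask 273 291 230 249 284.1333333333333 239.04 [[0.536  0.0917 0.06  ]]
top ((0.40239381790161133, -0.315095454454422), (0.10186732560396194, 0.045110199600458145), 78.76547241210938)
top ((0.5228567123413086, -0.3042987883090973), (0.04437684267759323, 0.10078980773687363), 0.8253173828125)
top ((0.5372999310493469, 0.2816782295703888), (0.04461485520005226, 0.09895788878202438), 10.746515274047852)
scene ((0.3996219336986542, -0.31291863322257996), (0.0988587886095047, 0.04718230664730072), 79.49091339111328)
scene ((0.521470308303833, -0.30129188299179077), (0.04836574196815491, 0.0978211909532547), 2.839240312576294)
scene ((0.5360363125801086, 0.2834380865097046), (0.048221930861473083, 0.09911102801561356), 11.849595069885254)
```

View pics/knob.png

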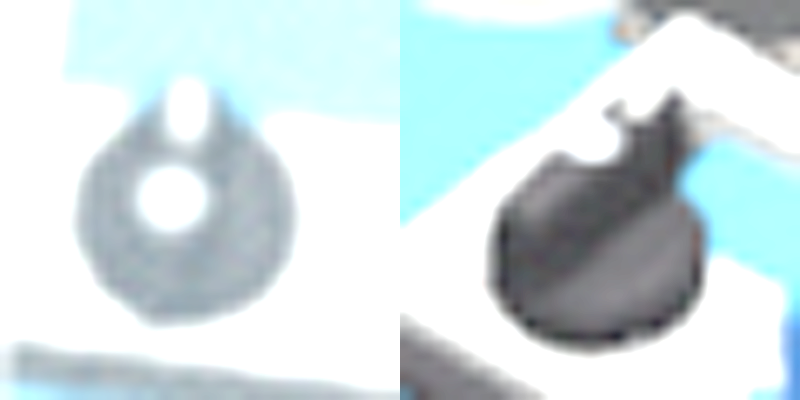

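The bar lies roughly along the frame's x with its tip to the rear, and its centre screw shows in both halves. Next I'll compute the knob pose and the first move.

```bash
cat >> h.py <<'E'
np.set_printoptions(precision=4,suppress=True)
YAW=-.128;EX=np.array([np.cos(YAW),np.sin(YAW)]);EY=np.array([-EX[1],EX[0]])
def go(x,y,zg,phi):
    """grasp point target (z of grasp point), tool-y heading phi -> tool-axes shift mm, rotvec"""
    s,p,r=tcp();tx=phi+np.pi/2
    Rt=R.from_matrix(np.array([[np.cos(tx),np.cos(phi),0],[np.sin(tx),np.sin(phi),0],[0,0,-1]]))
    sh=r.inv().apply(np.array([x,y,zg+.167])-p)*1000
    print("t%.1f"%s["t"],"grasp",p-[0,0,.167],"phi %.3f"%np.arctan2(*r.as_matrix()[[1,0],1]),"q6 %.2f"%s["q"][5],"F",np.round(s["force"],1),"Tz %.2f"%s["wrist_torque"][2],"open %.4f"%s["opening"],"\n shift",np.round(sh,1),"turn",np.round((r.inv()*Rt).as_rotvec(),3))
E
python3 - <<'E'
from h import *
t=(283.6,236.5);s=(273.8,218.)
print(cast("top",t,.083),cast("scene",s,.083),tri(t,s))
tip=(272+187/14.29-.5,222+110/13.33-.5);print(cast("top",tip,.083)-cast("top",t,.083))
k=np.array([.541,.0905])
f=np.array([.5297,.0148]);print((k-f)@EX,(k-f)@EY)
go(.541,.0905,.15,-1.71)
E
```

```text
[[0.5405 0.0913 0.083 ]] [[0.5407 0.0937 0.083 ]] [0.5396 0.0921 0.0846]
[[ 0.0189 -0.0023  0.    ]]
0.0015443941202744572 0.07652316542591049
t0.1 grasp [0.2367 0.5511 0.2368] phi 1.165 q6 -0.09 F [ 0.  -1.2  0.2] Tz -0.02 open 0.0931 
 shift [-461.4 -303.    87.2] turn [-0.001  0.002  2.875]
```

Call:
apply_moves(
  series=[
    [[-33,-21.6,6.2],[0,0,0]],
    [[-33,-21.6,6.2],[0,0,0]],
    [[-33,-21.6,6.2],[0,0,0]],
    [[-33,-21.6,6.2],[0,0,0]],
    [[-33,-21.6,6.2],[0,0,0]],
    [[-33,-21.6,6.2],[0,0,0]],
    [[-33,-21.6,6.2],[0,0,0]],
    [[-33,-21.6,6.2],[0,0,0]],
    [[-33,-21.6,6.2],[0,0,0]],
    [[-33,-21.6,6.2],[0,0,0]],
    [[-33,-21.6,6.2],[0,0,0]],
    [[-33,-21.6,6.2],[0,0,0]],
  ],
  claw=0.43,
  newtons=50,
)

```text
t: 1.1
tool_pos: [0.4989, 0.1549, 0.3298]
orientation: [-0.633, -3.077, 0.0]
force: [0.9, 0.3, -0.3]
opening: 0.0398
gripper_force: 0.0
```

Call:
apply_moves(
  series=[
    [[-33,-21.6,6.2],[0,0,0]],
    [[-33,-21.6,6.2],[0,0,0]],
    [[0,0,0],[0,0,0.125]],
    [[0,0,0],[0,0,0.125]],
    [[0,0,0],[0,0,0.125]],
    [[0,0,0],[0,0,0.125]],
    [[0,0,0],[0,0,0.125]],
    [[0,0,0],[0,0,0.125]],
    [[0,0,0],[0,0,0.125]],
    [[0,0,0],[0,0,0.125]],
    [[0,0,0],[0,0,0.125]],
    [[0,0,0],[0,0,0.125]],
  ],
)

```text
t: 2.1
tool_pos: [0.5417, 0.091, 0.3174]
orientation: [-2.32, -2.117, 0.001]
force: [0.8, 0.4, -0.4]
opening: 0.04
gripper_force: 0.0
```

Call:
apply_moves(
  series=[
    [[0,0,0],[0,0,0.125]],
    [[0,0,0],[0,0,0.125]],
    [[0,0,0],[0,0,0.125]],
    [[0,0,0],[0,0,0.125]],
    [[0,0,0],[0,0,0.125]],
    [[0,0,0],[0,0,0.125]],
    [[0,0,0],[0,0,0.125]],
    [[0,0,0],[0,0,0.125]],
    [[0,0,0],[0,0,0.125]],
    [[0,0,0],[0,0,0.125]],
    [[0,0,0],[0,0,0.125]],
    [[0,0,0],[0,0,0.125]],
  ],
)

```text
t: 3.1
tool_pos: [0.5417, 0.0911, 0.3174]
orientation: [3.141, -0.032, -0.001]
force: [0.1, 0.2, -0.2]
opening: 0.0401
gripper_force: 0.0
```

```bash
python3 -c "
from h import *
go(.5405,.092,.080,-1.705)"
```

```text
t3.1 grasp [0.5417 0.0911 0.1504] phi -1.591 q6 1.66 F [ 0.1  0.2 -0.2] Tz -0.01 open 0.0401 
 shift [-1.2 -0.9 70.4] turn [0.    0.001 0.114]
```

Call:
apply_moves(
  series=[
    [[-1.2,-0.9,0],[0,0,0.115]],
    [[0,0,20],[0,0,0]],
    [[0,0,20],[0,0,0]],
    [[0,0,15],[0,0,0]],
    [[0,0,10],[0,0,0]],
    [[0,0,5],[0,0,0]],
    [[0,0,0],[0,0,0]],
  ],
)

```text
t: 3.68
tool_pos: [0.5402, 0.0919, 0.2465]
orientation: [3.135, -0.203, -0.004]
force: [0.0, 0.3, -0.4]
opening: 0.0399
gripper_force: 0.0
```

Call:
apply_moves(
  series=[
    [[0,0,0],[0,0,0]],
    [[0,0,0],[0,0,0]],
    [[0,0,0],[0,0,0]],
    [[0,0,0],[0,0,0]],
    [[0,0,0],[0,0,0]],
    [[0,0,0],[0,0,0]],
  ],
  claw=0,
  newtons=55,
)

```text
t: 4.18
tool_pos: [0.5412, 0.0926, 0.2489]
orientation: [-3.134, 0.202, -0.003]
force: [0.5, 4.9, 3.7]
opening: 0.0138
gripper_force: 55.0
```

```bash
python3 -c "
from h import *
go(.5405,.092,.080,-1.705)"
```

```text
t4.2 grasp [0.5412 0.0926 0.0819] phi -1.700 q6 1.77 F [0.5 4.9 3.7] Tz 0.11 open 0.0138 
 shift [-0.6  0.7  1.9] turn [-0.002 -0.002  0.005]
```

Call:
apply_moves(
  series=[
    [[0,0,0],[0,0,-0.1]],
    [[0,0,0],[0,0,-0.125]],
    [[0,0,0],[0,0,-0.125]],
    [[0,0,0],[0,0,-0.125]],
    [[0,0,0],[0,0,-0.125]],
    [[0,0,0],[0,0,-0.1]],
    [[0,0,0],[0,0,0]],
    [[0,0,0],[0,0,0]],
  ],
)

```text
t: 4.85
tool_pos: [0.541, 0.0935, 0.2489]
orientation: [-3.011, -0.886, -0.004]
force: [-0.1, 10.1, 2.7]
opening: 0.0135
gripper_force: 55.0
```

```bash
python3 -c "
from h import *
go(.5405,.092,.080,-1.005)"
```

```text
t4.8 grasp [0.541  0.0935 0.0819] phi -0.999 q6 1.07 F [-0.1 10.1  2.7] Tz 0.18 open 0.0135 
 shift [-1.3  1.   1.9] turn [-0.002 -0.003  0.006]
```

Call:
apply_moves(
  series=[
    [[0.5,-0.8,0],[0,0,-0.1]],
    [[0,0,0],[0,0,-0.12]],
    [[0,0,0],[0,0,-0.12]],
    [[0,0,0],[0,0,-0.12]],
    [[0,0,0],[0,0,-0.12]],
    [[0,0,0],[0,0,-0.12]],
    [[0,0,0],[0,0,-0.12]],
    [[0,0,0],[0,0,-0.12]],
    [[0,0,0],[0,0,-0.12]],
    [[0,0,0],[0,0,-0.12]],
    [[0,0,0],[0,0,-0.12]],
    [[0,0,0],[0,0,-0.1]],
  ],
)

```text
t: 5.85
tool_pos: [0.5399, 0.0943, 0.2487]
orientation: [-1.725, -2.621, -0.001]
force: [-10.8, 9.3, 11.5]
opening: 0.0138
gripper_force: 55.0
```

```bash
python3 - <<'E'
from h import *
go(.5405,.092,.080,.39)
E
```

```text
t5.8 grasp [0.5399 0.0943 0.0817] phi 0.407 q6 -0.33 F [-10.8   9.3  11.5] Tz -0.12 open 0.0138 
 shift [-2.3 -0.4  1.7] turn [-0.001 -0.003  0.017]
```

Call:
apply_moves(
  series=[
    [[0,0,0],[0,0,0]],
    [[0,0,0],[0,0,0]],
    [[0,0,0],[0,0,0]],
    [[0,0,-15],[0,0,0]],
    [[0,0,-30],[0,0,0]],
    [[0,0,-30],[0,0,0]],
    [[0,0,-10],[0,0,0.125]],
    [[0,0,0],[0,0,0.125]],
    [[0,0,0],[0,0,0.125]],
    [[0,0,0],[0,0,0.125]],
    [[0,0,0],[0,0,0.035]],
  ],
  claw=0.43,
)

```text
t: 6.77
tool_pos: [0.5409, 0.0926, 0.333]
orientation: [2.375, 2.055, 0.0]
force: [0.5, -0.2, -0.5]
opening: 0.04
gripper_force: 0.0
```

```bash
python3 - <<'E'
from h import *
go(.5226,-.0388,.160,-.128)
E
```

```text
t6.8 grasp [0.5409 0.0926 0.166 ] phi -0.144 q6 0.22 F [ 0.5 -0.2 -0.5] Tz 0.03 open 0.0400 
 shift [-132.7    0.8    6.1] turn [ 0.     0.    -0.016]
```

Call:
apply_moves(
  series=[
    [[-33,0.2,0],[0,0,-0.016]],
    [[-33,0.2,0],[0,0,0]],
    [[-33,0.2,0],[0,0,0]],
    [[-33,0.2,0],[0,0,0]],
    [[0,0,0],[0,0,0]],
    [[0,0,0],[0,0,0]],
  ],
)

```text
t: 7.27
tool_pos: [0.5252, -0.0399, 0.3329]
orientation: [2.354, 2.08, -0.0]
force: [-0.5, 0.6, -1.8]
opening: 0.0403
gripper_force: 0.0
```

```bash
python3 - <<'E'
from h import *
go(.5226,-.0388,.088,-.128)
p,_=robot.read_camera("top");q,_=robot.read_camera("scene")
cv2.imwrite("pics/top1.png",p);cv2.imwrite("pics/scene1.png",q)
out=[]
for n,i,(x0,y0,x1,y1) in(("top",p,(272,222,300,252)),("scene",q,(260,208,290,238))):
    z=cv2.resize(i[y0:y1,x0:x1],(300,300),interpolation=cv2.INTER_CUBIC);out.append(np.uint8(255*np.clip(z/110.,0,1)**.6))
cv2.imwrite("pics/knob1.png",np.hstack(out))
E
```

```text
t7.3 grasp [ 0.5252 -0.0399  0.1659] phi -0.124 q6 -0.05 F [-0.5  0.6 -1.8] Tz 0.01 open 0.0403 
 shift [ 0.8 -2.7 77.9] turn [0.    0.    0.004]
```

View pics/knob1.png

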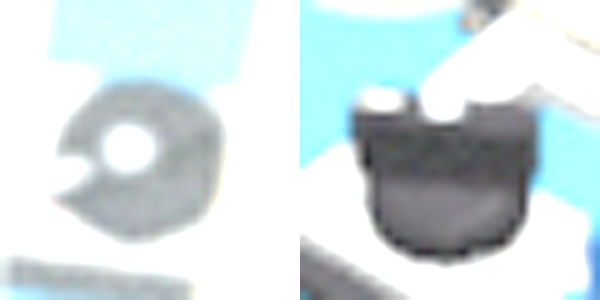

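The knob's white mark now points left and front (heading about 2.0 rad, was -0.14), so it has turned about 2.1 rad. Now the lever.

Call:
apply_moves(
  series=[
    [[0.8,-2.7,10],[0,0,0]],
    [[0,0,25],[0,0,0]],
    [[0,0,25],[0,0,0]],
    [[0,0,12],[0,0,0]],
    [[0,0,6],[0,0,0]],
    [[0,0,0],[0,0,0]],
  ],
)

```text
t: 7.87
tool_pos: [0.522, -0.0362, 0.2531]
orientation: [-2.346, -2.085, 0.003]
force: [-0.5, -0.2, 0.3]
opening: 0.0399
gripper_force: 0.0
```

Call:
apply_moves(
  series=[
    [[0,0,0],[0,0,0]],
    [[0,0,0],[0,0,0]],
    [[0,0,0],[0,0,0]],
    [[0,0,0],[0,0,0]],
    [[0,0,0],[0,0,0]],
    [[0,0,0],[0,0,0]],
  ],
  claw=0,
  newtons=15,
)

```text
t: 8.37
tool_pos: [0.5232, -0.0371, 0.2559]
orientation: [2.349, 2.084, 0.002]
force: [1.2, 0.8, 3.4]
opening: 0.0143
gripper_force: 15.0
```

```bash
python3 - <<'E'
from h import *
go(.5226,-.0388,.088,-.128)
E
```

```text
t8.4 grasp [ 0.5232 -0.0371  0.0889] phi -0.119 q6 -0.05 F [1.2 0.8 3.4] Tz -0.02 open 0.0143 
 shift [-1.7 -0.4  0.9] turn [ 0.002 -0.     0.009]
```

Call:
apply_moves(
  series=[
    [[-0.4,5.7,0],[0,0,0.125]],
    [[-0.4,5.7,0],[0,0,0.125]],
    [[-0.4,5.7,0],[0,0,0.125]],
    [[-0.4,5.7,0],[0,0,0.125]],
    [[-0.4,5.7,0],[0,0,0.125]],
    [[-0.4,5.7,0],[0,0,0.125]],
    [[-0.4,5.7,0],[0,0,0.125]],
    [[-0.4,5.7,0],[0,0,0.125]],
    [[-0.4,5.7,0],[0,0,0.125]],
    [[-0.4,5.7,0],[0,0,0.125]],
    [[-0.4,5.7,0],[0,0,0.125]],
    [[-0.4,5.7,0],[0,0,0.125]],
  ],
)

```text
t: 9.37
tool_pos: [0.5633, -0.0855, 0.2559]
orientation: [3.14, -0.085, 0.003]
force: [0.3, 0.1, 2.6]
opening: 0.0147
gripper_force: 15.0
```

```bash
python3 - <<'E'
from h import *
P=np.array([.5169,-.0844]);h=P+.046*(EY*np.cos(1.5)+EX*np.sin(1.5));print(h)
go(*h,.088,-.128-1.5)
E
```

```text
[ 0.5628 -0.087 ]
t9.4 grasp [ 0.5633 -0.0855  0.0889] phi -1.625 q6 1.38 F [0.3 0.1 2.6] Tz 0.07 open 0.0147 
 shift [-0.4  1.5  0.9] turn [ 0.001 -0.002  0.003]
```

Call:
apply_moves(
  series=[
    [[0,2,0],[0,0,0]],
    [[0,2,0],[0,0,0]],
    [[0,0,0],[0,0,0]],
    [[0,0,0],[0,0,0]],
  ],
)

```text
t: 9.7
tool_pos: [0.5632, -0.0872, 0.2558]
orientation: [-3.137, 0.071, -0.003]
force: [2.2, 11.2, 4.9]
opening: 0.0149
gripper_force: 15.0
```

Call:
apply_moves(
  series=[
    [[0,-2,0],[0,0,0]],
    [[0,0,0],[0,0,0]],
    [[0,0,0],[0,0,0]],
    [[0,0,-15],[0,0,0]],
    [[0,0,-30],[0,0,0]],
    [[0,0,-30],[0,0,0]],
    [[0,0,0],[0,0,-0.1]],
    [[0,0,0],[0,0,-0.125]],
    [[0,0,0],[0,0,-0.125]],
    [[0,0,0],[0,0,-0.125]],
    [[0,0,0],[0,0,-0.125]],
    [[0,0,0],[0,0,-0.125]],
  ],
  claw=0.43,
)

```text
t: 10.7
tool_pos: [0.5623, -0.0873, 0.3296]
orientation: [-2.96, -1.053, 0.001]
force: [-0.3, -0.4, 0.8]
opening: 0.0399
gripper_force: 0.0
```

```bash
python3 - <<'E'
from h import *
go(.5297,.0148,.16,-.128)
p,_=robot.read_camera("top")
b,_=blobs(p,(0,130,80),(8,255,255),2,(250,195,375,305));print(b)
for c,_,_ in b: print(cast("top",c,.085))
E
```

```text
t10.7 grasp [ 0.5623 -0.0873  0.1626] phi -0.887 q6 0.64 F [-0.3 -0.4  0.8] Tz 0.01 open 0.0399 
 shift [ 39.2 -99.8   2.6] turn [-0.001  0.001 -0.759]
[]
```

Call:
apply_moves(
  series=[
    [[13.1,-33.3,0.9],[0,0,0]],
    [[13.1,-33.3,0.9],[0,0,0]],
    [[13.1,-33.3,0.9],[0,0,0]],
    [[0,0,0],[0,0,-0.125]],
    [[0,0,0],[0,0,-0.125]],
    [[0,0,0],[0,0,-0.125]],
    [[0,0,0],[0,0,-0.125]],
    [[0,0,0],[0,0,-0.125]],
    [[0,0,0],[0,0,-0.125]],
    [[0,0,0],[0,0,0]],
    [[0,0,0],[0,0,0]],
  ],
)

```text
t: 11.67
tool_pos: [0.5305, 0.0153, 0.3271]
orientation: [-2.381, -2.049, 0.001]
force: [0.2, 0.7, 0.8]
opening: 0.0398
gripper_force: 0.0
```

```bash
python3 - <<'E'
from h import *
go(.5297,.0148,.066,-.128)
p,_=robot.read_camera("top");q,_=robot.read_camera("scene")
cv2.imwrite("pics/top2.png",p);cv2.imwrite("pics/scene2.png",q)
b,_=blobs(q,(0,130,80),(8,255,255),2,(220,200,360,305));print(b)
for c,_,_ in b: print(cast("scene",c,.074))
E
```

```text
t11.7 grasp [0.5305 0.0153 0.1601] phi -0.150 q6 0.08 F [0.2 0.7 0.8] Tz 0.05 open 0.0398 
 shift [-0.6 -0.7 94.1] turn [-0.     0.    -0.022]
[(array([334.5, 239.2]), array([332, 235,   5,  10], dtype=int32), np.int32(36))]
[[ 0.5632 -0.0865  0.074 ]]
```

Call:
apply_moves(
  series=[
    [[-0.6,-0.7,20],[0,0,-0.022]],
    [[0,0,30],[0,0,0]],
    [[0,0,25],[0,0,0]],
    [[0,0,12],[0,0,0]],
    [[0,0,7],[0,0,0]],
    [[0,0,0],[0,0,0]],
  ],
)

```text
t: 12.27
tool_pos: [0.5293, 0.015, 0.2319]
orientation: [-2.353, -2.079, 0.003]
force: [0.4, 0.9, 0.4]
opening: 0.04
gripper_force: 0.0
```

Call:
apply_moves(
  series=[
    [[0,0,0],[0,0,0]],
    [[0,0,0],[0,0,0]],
    [[0,0,0],[0,0,0]],
    [[0,0,0],[0,0,0]],
    [[0,0,0],[0,0,0]],
    [[0,0,0],[0,0,0]],
  ],
  claw=0,
  newtons=35,
)

```text
t: 12.77
tool_pos: [0.5302, 0.015, 0.2343]
orientation: [2.352, 2.081, 0.001]
force: [-1.6, -0.5, 7.2]
opening: 0.0138
gripper_force: 35.0
```

```bash
python3 - <<'E'
from h import *
go(.5297,.0148,.066,-.128)
E
```

```text
t12.8 grasp [0.5302 0.015  0.0673] phi -0.122 q6 0.05 F [-1.6 -0.5  7.2] Tz -0.12 open 0.0138 
 shift [-0.3 -0.5  1.3] turn [ 0.001 -0.     0.006]
```

Call:
apply_moves(
  series=[
    [[0,4,0],[0,0,0]],
    [[0,6,0],[0,0,0]],
    [[0,6,0],[0,0,0]],
    [[0,6,0],[0,0,0]],
    [[0,4,0],[0,0,0]],
    [[0,2,0],[0,0,0]],
    [[0,0,0],[0,0,0]],
    [[0,0,0],[0,0,0]],
  ],
)

```text
t: 13.43
tool_pos: [0.558, 0.0115, 0.2343]
orientation: [2.352, 2.081, 0.001]
force: [-2.5, 0.2, 6.5]
opening: 0.0138
gripper_force: 35.0
```

```bash
python3 - <<'E'
from h import *
go(.5297,.0148,.066,-.128)
a=np.mean([robot.read_camera("top")[0].astype(float) for _ in range(4)],0).astype(np.uint8);cv2.imwrite("pics/top3.png",a)
b=np.mean([robot.read_camera("scene")[0].astype(float) for _ in range(4)],0).astype(np.uint8);cv2.imwrite("pics/scene3.png",b)
t=cv2.resize(a[215:250,260:295],(400,400),interpolation=cv2.INTER_CUBIC);s=cv2.resize(b[205:240,250:285],(400,400),interpolation=cv2.INTER_CUBIC)
cv2.imwrite("pics/mk.png",np.hstack([t,s]))
for n,i,roi in(("top",a,(260,215,295,255)),("scene",b,(245,200,285,240))):
    h=i.astype(int);m=((h[...,2]-np.maximum(h[...,0],h[...,1]))>20).astype(np.uint8);k=np.zeros_like(m);x0,y0,x1,y1=roi;k[y0:y1,x0:x1]=1
    N,l,st,c=cv2.connectedComponentsWithStats(m*k)
    for j in range(1,N): print(n,st[j],c[j],cast(n,c[j],.04))
E
```

```text
t13.4 grasp [0.558  0.0115 0.0673] phi -0.122 q6 0.05 F [-2.5  0.2  6.5] Tz -0.11 open 0.0138 
 shift [ -0.2 -28.5   1.3] turn [0.001 0.    0.006]
top [268 230   4   3   9] [269.5556 230.8889] [[0.5612 0.1359 0.04  ]]
scene [266 221   6   4  11] [268.2727 222.4545] [[0.5554 0.124  0.04  ]]
```

View pics/mk.png

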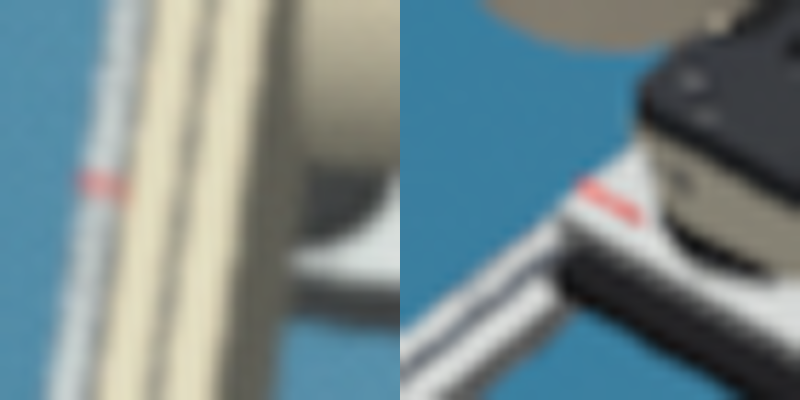

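Forearm hides the pointer in the top view (mark at about (269.5,231)), while the scene view shows the pointer line at (268,222.5). I'll refine the offset using the initial pictures.

```bash
python3 - <<'E'
from h import *
for n,f,roi in(("top","top0",(260,215,295,255)),("scene","scene0",(230,195,285,250)),("scene","scene3",(230,195,285,250)),("top","top3",(260,215,275,255))):
    h=cv2.imread(f"pics/{f}.png").astype(float);w=np.clip(h[...,2]-np.maximum(h[...,0],h[...,1])-6,0,None)
    m=(w>6).astype(np.uint8);k=np.zeros_like(m);x0,y0,x1,y1=roi;k[y0:y1,x0:x1]=1
    N,l,st,_=cv2.connectedComponentsWithStats(m*k)
    for j in range(1,N):
        if st[j][4]<4: continue
        ys,xs=np.nonzero(l==j);c=np.average(np.c_[xs,ys],axis=0,weights=w[l==j]);P=cast(n,c,.04)[0,:2];print(f,st[j],c,P,"fx %.4f fy %.4f"%(P@EX,P@EY))
print(proj("scene",[[.5612,.1359,.04],[.5612,.1359,.033]]))
E
```

```text
top0 [267 230   4   3  10] [268.6296 230.6991] [0.5617 0.1386] fx 0.5394 fy 0.2092
top0 [269 242   9   3  21] [272.5437 242.7573] [0.527  0.1263] fx 0.5066 fy 0.1926
scene0 [261 195  16   3  27] [268.1511 195.4727] [0.655  0.1911] fx 0.6252 fy 0.2731
scene0 [259 226   7   5  17] [261.8257 227.8593] [0.5271 0.127 ] fx 0.5065 fy 0.1932
scene3 [261 195  16   3  27] [268.1387 195.471 ] [0.655  0.1911] fx 0.6252 fy 0.2732
scene3 [266 221   6   4  15] [268.1345 222.2966] [0.5557 0.1247] fx 0.5352 fy 0.1946
top3 [267 230   5   4  15] [269.1572 230.9164] [0.5611 0.1371] fx 0.5390 fy 0.2076
[[265.9575 219.8132]
 [266.0628 221.6032]]
```

Call:
apply_moves(
  series=[
    [[0,2.2,0],[0,0,0]],
    [[0,2.2,0],[0,0,0]],
    [[0,0,0],[0,0,0]],
    [[0,0,0],[0,0,0]],
    [[0,0,0],[0,0,0]],
  ],
)

```text
t: 14.25
tool_pos: [0.5622, 0.011, 0.2343]
orientation: [2.353, 2.081, 0.0]
force: [-3.9, -0.1, 7.0]
opening: 0.0133
gripper_force: 35.0
```

Call:
apply_moves(
  series=[
    [[0,0,0],[0,0,0]],
    [[0,0,0],[0,0,0]],
    [[0,0,0],[0,0,0]],
    [[0,0,-20],[0,0,0]],
    [[0,0,-40],[0,0,0]],
    [[0,0,-35],[0,0,0]],
    [[-40,0,0],[0,0,0.125]],
    [[-40,5,0],[0,0,0.125]],
    [[-30,10,0],[0,0,0.125]],
    [[0,0,0],[0,0,0.125]],
    [[0,0,0],[0,0,0]],
    [[0,0,0],[0,0,0]],
  ],
  claw=0.43,
)

```text
t: 15.25
tool_pos: [0.5505, -0.1003, 0.328]
orientation: [-2.792, -1.439, 0.0]
force: [-0.3, 0.7, -0.9]
opening: 0.04
gripper_force: 0.0
```

```bash
cat >> h.py <<'E'
def reds(n,img,roi,z=.04):
    h=img.astype(float);w=np.clip(h[...,2]-np.maximum(h[...,0],h[...,1])-6,0,None)
    m=(w>6).astype(np.uint8);k=np.zeros_like(m);x0,y0,x1,y1=roi;k[y0:y1,x0:x1]=1
    N,l,st,_=cv2.connectedComponentsWithStats(m*k)
    for j in range(1,N):
        if st[j][4]<4: continue
        ys,xs=np.nonzero(l==j);c=np.average(np.c_[xs,ys],axis=0,weights=w[l==j]);P=cast(n,c,z)[0,:2];print(n,st[j],c,P,"fx %.4f fy %.4f"%(P@EX,P@EY))
def avg(n,k=4): return np.mean([robot.read_camera(n)[0].astype(float) for _ in range(k)],0).astype(np.uint8)
E
python3 - <<'E'
from h import *
go(.5628,-.087,.13,-1.628)
a=avg("top");b=avg("scene");cv2.imwrite("pics/top4.png",a);cv2.imwrite("pics/scene4.png",b)
reds("top",a,(260,215,295,255));reds("scene",b,(230,200,285,250))
t=cv2.resize(a[215:250,260:295],(400,400),interpolation=cv2.INTER_CUBIC);s=cv2.resize(b[205:240,250:285],(400,400),interpolation=cv2.INTER_CUBIC)
cv2.imwrite("pics/mk4.png",np.hstack([t,s]))
E
```

```text
t15.2 grasp [ 0.5505 -0.1003  0.161 ] phi -0.619 q6 0.35 F [-0.3  0.7 -0.9] Tz -0.05 open 0.0400 
 shift [18.   2.3 31. ] turn [-0.001  0.     1.009]
top [267 230  12   4  29] [272.5477 231.2784] [0.5602 0.1273] fx 0.5394 fy 0.1977
scene [267 220   6   4  14] [269.3922 221.7239] [0.5596 0.123 ] fx 0.5393 fy 0.1934
```

View pics/mk4.png

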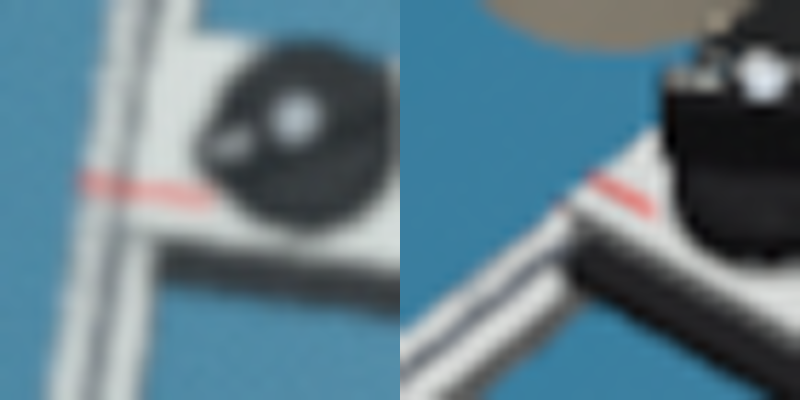

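The mark and pointer lines are collinear (frame x of 0.5394 for both). Next is shutting the lever.

Call:
apply_moves(
  series=[
    [[0,0,0],[0,0,0.125]],
    [[0,0,0],[0,0,0.125]],
    [[0,0,0],[0,0,0.125]],
    [[0,0,0],[0,0,0.125]],
    [[0,0,0],[0,0,0.125]],
    [[0,0,0],[0,0,0.125]],
    [[0,0,0],[0,0,0.125]],
    [[0,0,0],[0,0,0.125]],
    [[0,0,0],[0,0,0.009]],
    [[0,0,0],[0,0,0]],
  ],
)

```text
t: 16.48
tool_pos: [0.5507, -0.1, 0.3282]
orientation: [-3.14, 0.089, -0.0]
force: [-0.0, 0.2, -0.4]
opening: 0.0401
gripper_force: 0.0
```

```bash
python3 - <<'E'
from h import *
go(.5954,-.091,.088,-1.628)
b=robot.read_camera("scene")[0]
for c,_,_ in blobs(b,(0,130,80),(8,255,255),8,(300,210,370,305))[0]: print(c,cast("scene",c,.074))
E
```

```text
t16.5 grasp [ 0.5507 -0.1     0.1612] phi -1.627 q6 1.36 F [-0.   0.2 -0.4] Tz -0.03 open 0.0401 
 shift [ 44.2 -11.5  73.2] turn [-0.    -0.     0.001]
[341.5 231.7] [[ 0.5988 -0.0887  0.074 ]]
```

Call:
apply_moves(
  series=[
    [[22.4,-6,0],[0,0,0]],
    [[22.4,-6,0],[0,0,0]],
    [[0,0,0],[0,0,0]],
    [[0,0,20],[0,0,0]],
    [[0,0,25],[0,0,0]],
    [[0,0,15],[0,0,0]],
    [[0,0,8],[0,0,0]],
    [[0,0,5],[0,0,0]],
    [[0,0,0],[0,0,0]],
  ],
)

```text
t: 17.28
tool_pos: [0.5956, -0.0909, 0.2544]
orientation: [-3.14, 0.092, 0.002]
force: [-0.6, -0.6, 0.8]
opening: 0.0399
gripper_force: 0.0
```

Call:
apply_moves(
  series=[
    [[0,0,0],[0,0,0]],
    [[0,0,0],[0,0,0]],
    [[0,0,0],[0,0,0]],
    [[0,0,0],[0,0,0]],
    [[0,0,0],[0,0,0]],
    [[0,0,0],[0,0,0]],
  ],
  claw=0,
  newtons=15,
)

```text
t: 17.78
tool_pos: [0.5965, -0.0904, 0.2562]
orientation: [-3.139, 0.094, -0.003]
force: [-0.7, 4.9, 3.5]
opening: 0.0146
gripper_force: 15.0
```

```bash
python3 - <<'E'
from h import *
go(.5954,-.091,.088,-1.628)
E
```

```text
t17.8 grasp [ 0.5965 -0.0904  0.0892] phi -1.631 q6 1.39 F [-0.7  4.9  3.5] Tz -0.01 open 0.0146 
 shift [-1.1  0.6  1.2] turn [-0.001 -0.002 -0.003]
```

Call:
apply_moves(
  series=[
    [[-0.4,-5.7,0],[0,0,-0.125]],
    [[-0.4,-5.7,0],[0,0,-0.125]],
    [[-0.4,-5.7,0],[0,0,-0.125]],
    [[-0.4,-5.7,0],[0,0,-0.125]],
    [[-0.4,-5.7,0],[0,0,-0.125]],
    [[-0.4,-5.7,0],[0,0,-0.125]],
    [[-0.4,-5.7,0],[0,0,-0.125]],
    [[-0.4,-5.7,0],[0,0,-0.125]],
    [[-0.4,-5.7,0],[0,0,-0.125]],
    [[-0.4,-5.7,0],[0,0,-0.125]],
    [[-0.4,-5.7,0],[0,0,-0.125]],
    [[-0.4,-5.7,0],[0,0,-0.125]],
  ],
)

```text
t: 18.78
tool_pos: [0.5568, -0.0418, 0.2564]
orientation: [2.355, 2.079, 0.007]
force: [3.9, 8.8, 2.5]
opening: 0.0144
gripper_force: 15.0
```

Call:
apply_moves(
  series=[
    [[0,-1.5,0],[0,0,0]],
    [[0,-1.5,0],[0,0,0]],
    [[0,0,0],[0,0,0]],
    [[0,0,0],[0,0,0]],
  ],
)

```text
t: 19.12
tool_pos: [0.5543, -0.0416, 0.2565]
orientation: [2.36, 2.071, 0.008]
force: [7.6, 8.3, 0.4]
opening: 0.0145
gripper_force: 15.0
```

```bash
python3 - <<'E'
from h import *
P=np.array([.5494,-.0886]);h=P+.046*EY;print(h)
go(*h,.088,-.128)
E
```

```text
[ 0.5553 -0.043 ]
t19.1 grasp [ 0.5543 -0.0416  0.0895] phi -0.130 q6 -0.04 F [7.6 8.3 0.4] Tz 0.06 open 0.0145 
 shift [-1.2  1.1  1.5] turn [ 0.005 -0.003 -0.002]
```

Call:
apply_moves(
  series=[
    [[0,2,0],[0,0,0]],
    [[0,0,0],[0,0,0]],
    [[0,0,0],[0,0,0]],
    [[0,0,-15],[0,0,0]],
    [[0,0,-30],[0,0,0]],
    [[0,0,-30],[0,0,0]],
    [[33,0,0],[0,0,0]],
    [[33,0,0],[0,0,0]],
    [[33,0,0],[0,0,0]],
    [[33,0,0],[0,0,0]],
    [[0,0,0],[0,0,-0.125]],
    [[0,0,0],[0,0,-0.125]],
  ],
  claw=0.43,
)

```text
t: 20.12
tool_pos: [0.5721, 0.0896, 0.3299]
orientation: [-2.076, -2.357, 0.001]
force: [0.3, 0.2, 0.1]
opening: 0.0398
gripper_force: 0.0
```

Call:
apply_moves(
  series=[
    [[0,0,0],[0,0,-0.125]],
    [[0,0,0],[0,0,-0.125]],
    [[0,0,0],[0,0,-0.03]],
    [[0,0,0],[0,0,0]],
    [[0,0,0],[0,0,0]],
  ],
)

```text
t: 20.53
tool_pos: [0.5721, 0.0876, 0.33]
orientation: [-1.739, -2.616, 0.001]
force: [0.2, -0.6, -0.1]
opening: 0.0399
gripper_force: 0.0
```

```bash
python3 - <<'E'
from h import *
go(.5735,.089,.0805,.40)
b=robot.read_camera("scene")[0]
for c,_,_ in blobs(b,(0,130,80),(8,255,255),8,(300,210,370,305))[0]: print(c,cast("scene",c,.074))
E
```

```text
t20.5 grasp [0.5721 0.0876 0.163 ] phi 0.397 q6 -0.33 F [ 0.2 -0.6 -0.1] Tz 0.01 open 0.0399 
 shift [ 0.7  1.8 82.5] turn [-0.001  0.    -0.003]
[318.7 234.8] [[ 0.5557 -0.0417  0.074 ]]
```

Call:
apply_moves(
  series=[
    [[0.7,1.8,10],[0,0,0]],
    [[0,0,30],[0,0,0]],
    [[0,0,25],[0,0,0]],
    [[0,0,10],[0,0,0]],
    [[0,0,7],[0,0,0]],
    [[0,0,0],[0,0,0]],
  ],
)

```text
t: 21.08
tool_pos: [0.573, 0.0892, 0.2464]
orientation: [-1.736, -2.615, 0.003]
force: [0.2, 0.1, -0.1]
opening: 0.0397
gripper_force: 0.0
```

Call:
apply_moves(
  series=[
    [[0,0,0],[0,0,0]],
    [[0,0,0],[0,0,0]],
    [[0,0,0],[0,0,0]],
    [[0,0,0],[0,0,0]],
    [[0,0,0],[0,0,0]],
    [[0,0,0],[0,0,0]],
  ],
  claw=0,
  newtons=50,
)

```text
t: 21.58
tool_pos: [0.5733, 0.0887, 0.2494]
orientation: [-1.737, -2.617, 0.003]
force: [-8.2, -3.9, 8.6]
opening: 0.0136
gripper_force: 50.0
```

Call:
apply_moves(
  series=[
    [[0,0,0],[0,0,0.1]],
    [[0,0,0],[0,0,0.12]],
    [[0,0,0],[0,0,0.12]],
    [[0,0,0],[0,0,0.12]],
    [[0,0,0],[0,0,0.12]],
    [[0,0,0],[0,0,0.12]],
    [[0,0,0],[0,0,0.12]],
    [[0,0,0],[0,0,0.12]],
    [[0,0,0],[0,0,0.12]],
    [[0,0,0],[0,0,0.1]],
    [[0,0,0],[0,0,0]],
    [[0,0,0],[0,0,0]],
  ],
)

```text
t: 22.58
tool_pos: [0.5728, 0.0888, 0.2494]
orientation: [-2.888, -1.236, 0.005]
force: [-12.8, -2.9, 12.4]
opening: 0.0137
gripper_force: 50.0
```

```bash
python3 - <<'E'
from h import *
go(.5735,.089,.0805,-.80)
E
```

```text
t22.6 grasp [0.5728 0.0888 0.0824] phi -0.762 q6 0.83 F [-12.8  -2.9  12.4] Tz -0.04 open 0.0137 
 shift [0.6 0.4 1.9] turn [-0.001  0.003  0.038]
```

Call:
apply_moves(
  series=[
    [[0,0,0],[0,0,0.1]],
    [[0,0,0],[0,0,0.1]],
    [[0,0,0],[0,0,0]],
  ],
)

```text
t: 22.83
tool_pos: [0.5727, 0.0889, 0.2494]
orientation: [-3.0, -0.934, 0.005]
force: [-12.7, -3.3, 12.5]
opening: 0.0138
gripper_force: 50.0
```

```bash
python3 - <<'E'
from h import *
go(.5735,.089,.0805,-.96)
E
```

```text
t22.8 grasp [0.5727 0.0889 0.0824] phi -0.967 q6 1.03 F [-12.7  -3.3  12.5] Tz -0.08 open 0.0138 
 shift [0.7 0.4 1.9] turn [-0.001  0.003 -0.007]
```

Call:
apply_moves(
  series=[
    [[0,0,0],[0,0,0.08]],
    [[0,0,0],[0,0,0.08]],
    [[0,0,0],[0,0,0]],
  ],
)

```text
t: 23.08
tool_pos: [0.5726, 0.0891, 0.2494]
orientation: [3.064, 0.694, -0.006]
force: [-13.9, -1.7, 13.3]
opening: 0.0134
gripper_force: 50.3
```

```bash
python3 - <<'E'
from h import *
go(.5735,.089,.0805,-.96)
E
```

```text
t23.1 grasp [0.5726 0.0891 0.0824] phi -1.125 q6 1.19 F [-13.9  -1.7  13.3] Tz 0.56 open 0.0134 
 shift [0.7 0.4 1.9] turn [-0.001  0.003 -0.165]
```

Call:
apply_moves(
  series=[
    [[0,0,0],[0,0,0]],
    [[0,0,0],[0,0,0]],
    [[0,0,0],[0,0,0]],
    [[0,0,-15],[0,0,0]],
    [[0,0,-30],[0,0,0]],
    [[0,0,-30],[0,0,0]],
    [[-3,-38,0],[0,0,0.05]],
    [[-3,-38,0],[0,0,0.05]],
    [[-3,-38,0],[0,0,0]],
    [[-3,-38,0],[0,0,0]],
    [[-3,-38,0],[0,0,0]],
    [[-3,-38,0],[0,0,0]],
  ],
  claw=0.55,
)

```text
t: 24.08
tool_pos: [0.4726, 0.2961, 0.3236]
orientation: [-3.093, -0.546, -0.002]
force: [0.8, 0.3, 0.1]
opening: 0.0508
gripper_force: 0.0
```

Call:
apply_moves(
  series=[
    [[-3,-38,0],[0,0,0]],
    [[-3,-38,0],[0,0,0]],
    [[-3,-38,0],[0,0,0]],
    [[-3,-38,0],[0,0,0]],
    [[0,0,0],[0,0,0]],
    [[0,0,0],[0,0,0]],
  ],
)

```text
t: 24.58
tool_pos: [0.409, 0.4351, 0.3232]
orientation: [-3.092, -0.552, -0.0]
force: [0.1, 0.6, -0.3]
opening: 0.0513
gripper_force: 0.0
```

```bash
cat >> h.py <<'E'
def boards(n,a):
    roi={"top":(160,190,470,310),"scene":(180,180,440,370)}[n];out=[]
    m=cv2.inRange(cv2.cvtColor(a,cv2.COLOR_BGR2HSV),(45,60,40),(88,255,255))
    k=np.zeros_like(m);k[roi[1]:roi[3],roi[0]:roi[2]]=1
    m=cv2.morphologyEx(m*k,cv2.MORPH_CLOSE,cv2.getStructuringElement(2,(15,15)))
    for q in cv2.findContours(m,0,1)[0]:
        if cv2.contourArea(q)<60:continue
        c,(w,h),t=cv2.minAreaRect(cast(n,q.reshape(-1,2),.005)[:,:2].astype(np.float32))
        if w<h: w,h,t=h,w,t+90
        print(n,"c",np.round(c,4),"wh",np.round((w,h),3),"long axis %.3f rad"%np.deg2rad(t))
E
python3 - <<'E'
from h import *
go(.5365,.2826,.10,-1.374)
a=avg("top");b=avg("scene");cv2.imwrite("pics/top5.png",a);cv2.imwrite("pics/scene5.png",b)
boards("top",a);boards("scene",b);reds("top",a,(255,215,350,255))
# jaw edges along frame x at several y
g=cv2.cvtColor(a,cv2.COLOR_BGR2GRAY).astype(np.float32)
mid=np.array([.407,.031]);y0=mid@EY;x0=mid@EX
for dy in(-95,-75,-55,-40,40,55,75,95):
    fx=x0+np.arange(-.02,.2,.0005);P=np.c_[fx[:,None]*EX+(y0+dy/1000)*EY,np.full(len(fx),.04)]
    uv=proj("top",P).astype(np.float32);v=cv2.remap(g,uv[:,0].reshape(-1,1),uv[:,1].reshape(-1,1),cv2.INTER_LINEAR).ravel()
    d=np.gradient(cv2.GaussianBlur(v.reshape(-1,1),(1,9),0).ravel())
    i=np.argmin(np.where((fx<x0+.04),d,0));j=np.argmax(np.where((fx>x0+.08)&(fx<x0+.16),d,0))
    print(dy,"front edge %.4f rear edge %.4f gap %.4f"%(fx[i],fx[j],fx[j]-fx[i]))
out=[]
for n,i,(x0,y0,x1,y1) in(("top",a,(262,205,357,300)),("scene",b,(225,195,345,315))):
    out.append(cv2.resize(i[y0:y1,x0:x1],(400,400),interpolation=cv2.INTER_CUBIC))
cv2.imwrite("pics/f5.png",np.hstack(out))
E
```

```text
t24.6 grasp [0.409  0.4351 0.1562] phi -1.217 q6 1.95 F [ 0.1  0.6 -0.3] Tz 0.01 open 0.0513 
 shift [ 66.8 187.3  56.2] turn [-0.    -0.     0.157]
top c [ 0.4869 -0.3015] wh [0.121 0.104] long axis 3.101 rad
top c [0.5374 0.2818] wh [0.099 0.045] long axis 1.750 rad
scene c [ 0.4864 -0.2989] wh [0.127 0.101] long axis 3.074 rad
scene c [0.536  0.2834] wh [0.099 0.048] long axis 1.778 rad
top [330 229   6   7  34] [332.4082 231.5631] [ 0.5619 -0.0449] fx 0.5630 fy 0.0272
top [267 230  12   4  30] [272.2617 231.1826] [0.5605 0.1281] fx 0.5395 fy 0.1986
-95 front edge 0.4267 rear edge 0.5287 gap 0.1020
-75 front edge 0.4267 rear edge 0.5282 gap 0.1015
-55 front edge 0.4267 rear edge 0.5287 gap 0.1020
-40 front edge 0.4252 rear edge 0.5292 gap 0.1040
40 front edge 0.4252 rear edge 0.5292 gap 0.1040
55 front edge 0.4257 rear edge 0.5297 gap 0.1040
75 front edge 0.4257 rear edge 0.5272 gap 0.1015
95 front edge 0.4257 rear edge 0.5297 gap 0.1040
```

View pics/f5.png

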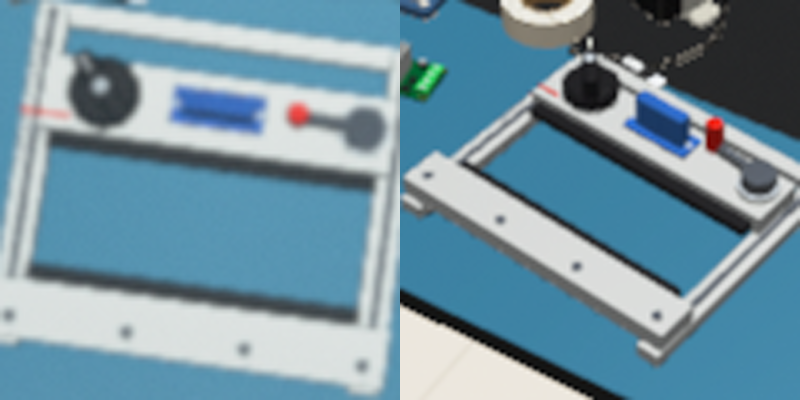

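The frame is set: knob snugged, lever shut, and lines collinear at top pixel about (272,231). Next is the left board.

Call:
apply_moves(
  series=[
    [[13.4,37.5,0],[0,0,0]],
    [[13.4,37.5,0],[0,0,0]],
    [[13.4,37.5,0],[0,0,0]],
    [[13.4,37.5,0],[0,0,0]],
    [[13.4,37.5,0],[0,0,0]],
    [[0,0,20],[0,0,0.08]],
    [[0,0,20],[0,0,0.08]],
    [[0,0,0],[0,0,0]],
    [[0,0,0],[0,0,0]],
  ],
)

```text
t: 25.73
tool_pos: [0.5369, 0.2793, 0.282]
orientation: [3.126, 0.3, -0.005]
force: [-0.3, 0.1, 0.3]
opening: 0.0508
gripper_force: 0.0
```

```bash
python3 - <<'E'
from h import *
go(.5367,.2826,.028,-1.378)
E
```

```text
t25.7 grasp [0.5369 0.2793 0.115 ] phi -1.380 q6 1.77 F [-0.3  0.1  0.3] Tz -0.01 open 0.0508 
 shift [ 0.7 -3.3 87. ] turn [ 0.001  0.003 -0.002]
```

Call:
apply_moves(
  series=[
    [[0.7,-3.3,20],[0,0,0]],
    [[0,0,25],[0,0,0]],
    [[0,0,20],[0,0,0]],
    [[0,0,12],[0,0,0]],
    [[0,0,6],[0,0,0]],
    [[0,0,3],[0,0,0]],
    [[0,0,0],[0,0,0]],
  ],
)

```text
t: 26.32
tool_pos: [0.5376, 0.2838, 0.1979]
orientation: [-3.127, -0.299, -0.001]
force: [0.1, 0.3, 0.5]
opening: 0.0511
gripper_force: 0.0
```

Call:
apply_moves(
  series=[
    [[0,0,0],[0,0,0]],
    [[0,0,0],[0,0,0]],
    [[0,0,0],[0,0,0]],
    [[0,0,0],[0,0,0]],
    [[0,0,0],[0,0,0]],
    [[0,0,0],[0,0,0]],
  ],
  claw=0,
  newtons=25,
)

```text
t: 26.82
tool_pos: [0.538, 0.2838, 0.1986]
orientation: [-3.127, -0.298, -0.003]
force: [-1.3, 0.1, 6.0]
opening: 0.0362
gripper_force: 25.0
```

Call:
apply_moves(
  series=[
    [[0,0,-10],[0,0,0]],
    [[0,0,-30],[0,0,0]],
    [[0,0,-30],[0,0,0]],
    [[0,0,-20],[0,0,0]],
    [[0,0,0],[0,0,0]],
    [[0,0,0],[0,0,0]],
  ],
)

```text
t: 27.32
tool_pos: [0.5379, 0.2837, 0.2892]
orientation: [-3.127, -0.298, -0.005]
force: [-0.1, 0.1, -1.6]
opening: 0.0353
gripper_force: 25.0
```

```bash
python3 - <<'E'
from h import *
go(.4918,.0803,.12,-.128)
E
```

```text
t27.3 grasp [0.5379 0.2837 0.1222] phi -1.381 q6 1.78 F [-0.1  0.1 -1.6] Tz -0.01 open 0.0353 
 shift [-83.7 191.    1.8] turn [ 0.002 -0.003 -1.253]
```

Call:
apply_moves(
  series=[
    [[0,0,-20],[0,0,-0.1]],
    [[0,0,0],[0,0,-0.125]],
    [[0,0,0],[0,0,-0.125]],
    [[0,0,0],[0,0,-0.125]],
    [[0,0,0],[0,0,-0.125]],
    [[0,0,0],[0,0,-0.125]],
    [[0,0,0],[0,0,-0.125]],
    [[0,0,0],[0,0,-0.125]],
    [[0,0,0],[0,0,-0.125]],
    [[0,0,0],[0,0,-0.125]],
    [[0,0,0],[0,0,-0.028]],
  ],
)

```text
t: 28.23
tool_pos: [0.5366, 0.2831, 0.3046]
orientation: [-2.35, -2.083, 0.006]
force: [-0.8, 0.6, -0.6]
opening: 0.0358
gripper_force: 25.0
```

```bash
python3 - <<'E'
from h import *
go(.4918,.0803,.14,-.128)
E
```

```text
t28.2 grasp [0.5366 0.2831 0.1376] phi -0.120 q6 0.52 F [-0.8  0.6 -0.6] Tz -0.04 open 0.0358 
 shift [-206.8  -20.2   -1.9] turn [-0.004  0.002  0.008]
```

Call:
apply_moves(
  series=[
    [[-34.4,-3.4,0],[0,0,0]],
    [[-34.4,-3.4,0],[0,0,0]],
    [[-34.4,-3.4,0],[0,0,0]],
    [[-34.4,-3.4,0],[0,0,0]],
    [[-34.4,-3.4,0],[0,0,0]],
    [[-34.4,-3.4,0],[0,0,0]],
    [[0,0,0],[0,0,0]],
    [[0,0,0],[0,0,0]],
  ],
)

```text
t: 28.9
tool_pos: [0.4899, 0.0798, 0.3054]
orientation: [-2.361, -2.07, 0.004]
force: [-0.2, -0.3, -1.5]
opening: 0.0359
gripper_force: 25.0
```

```bash
python3 - <<'E'
from h import *
go(.4918,.0803,.0655,-.128)
a=avg("top",2);b=avg("scene",2);cv2.imwrite("pics/top6.png",a);cv2.imwrite("pics/scene6.png",b)
cv2.imwrite("pics/m6.png",np.hstack([cv2.resize(b[190:360,220:390],(400,400),interpolation=cv2.INTER_CUBIC),cv2.resize(a[220:310,380:470],(400,400),interpolation=cv2.INTER_CUBIC)]))
E
```

```text
t28.9 grasp [0.4899 0.0798 0.1384] phi -0.131 q6 0.19 F [-0.2 -0.3 -1.5] Tz -0.01 open 0.0359 
 shift [ 0.8  2.1 72.9] turn [-0.003  0.001 -0.003]
```

View pics/m6.png

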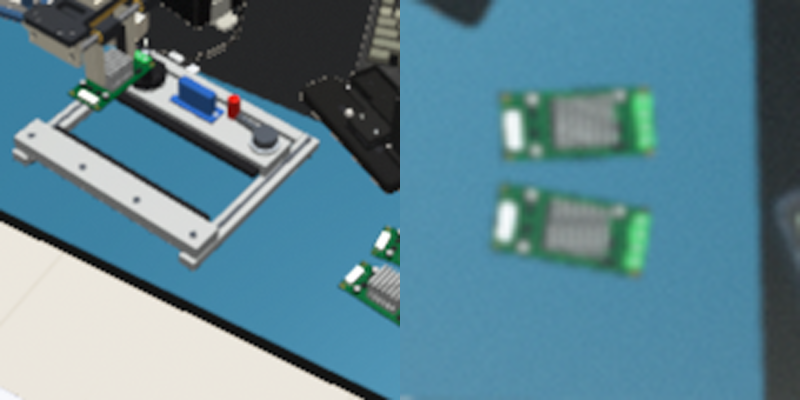

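The board is held level. The two right boards now lie at top-crop (578,125) and (572,230), so the lower one was knocked nearer. I'll lower this board into the left slot.

Call:
apply_moves(
  series=[
    [[0.8,2.1,15],[0.003,0,0]],
    [[0,0,20],[0,0,0]],
    [[0,0,15],[0,0,0]],
    [[0,0,10],[0,0,0]],
    [[0,0,6],[0,0,0]],
    [[0,0,3],[0,0,0]],
    [[0,0,2],[0,0,0]],
    [[0,0,1],[0,0,0]],
    [[0,0,0],[0,0,0]],
    [[0,0,0],[0,0,0]],
  ],
)

```text
t: 29.93
tool_pos: [0.4932, 0.082, 0.236]
orientation: [-2.358, -2.074, 0.001]
force: [0.2, 0.1, -0.5]
opening: 0.0359
gripper_force: 25.0
```

```bash
python3 - <<'E'
from h import *
go(.4918,.0803,.0646,-.128)
E
```

```text
t29.9 grasp [0.4932 0.082  0.069 ] phi -0.128 q6 0.19 F [ 0.2  0.1 -0.5] Tz 0.00 open 0.0359 
 shift [-1.8 -1.2  4.4] turn [-0.002 -0.    -0.   ]
```

Call:
apply_moves(
  series=[
    [[-1,-1.2,0],[0,0,0]],
    [[0,0,1.5],[0,0,0]],
    [[0,0,1.5],[0,0,0]],
    [[0,0,1],[0,0,0]],
    [[0,0,0],[0,0,0]],
    [[0,0,0],[0,0,0]],
  ],
)

```text
t: 30.43
tool_pos: [0.4916, 0.0811, 0.2316]
orientation: [-2.357, -2.073, 0.003]
force: [-1.6, -0.6, 4.3]
opening: 0.036
gripper_force: 25.0
```

```bash
python3 - <<'E'
from h import *
go(.4918,.0803,.0646,-.128)
E
```

```text
t30.4 grasp [0.4916 0.0811 0.0646] phi -0.128 q6 0.19 F [-1.6 -0.6  4.3] Tz 0.02 open 0.0360 
 shift [-0.8  0.3 -0. ] turn [-0.003  0.    -0.   ]
```

Call:
apply_moves(
  series=[
    [[0,0,0],[0,0,0]],
    [[0,0,0],[0,0,0]],
    [[0,0,0],[0,0,0]],
    [[0,0,-10],[0,0,0]],
    [[0,0,-30],[0,0,0]],
    [[0,0,-40],[0,0,0]],
    [[0,0,-20],[0,0,0.125]],
    [[0,0,0],[0,0,0.125]],
    [[0,0,0],[0,0,0.125]],
    [[0,0,0],[0,0,0.125]],
    [[0,0,0],[0,0,0.125]],
    [[0,0,0],[0,0,0.125]],
  ],
  claw=0.55,
)

```text
t: 31.43
tool_pos: [0.4918, 0.0811, 0.3321]
orientation: [-2.957, -1.057, 0.003]
force: [1.3, -0.8, 0.3]
opening: 0.0509
gripper_force: 0.0
```

```bash
sed -i 's/(15,15)/(9,9)/' h.py; python3 - <<'E'
from h import *
for n in("top","scene"): boards(n,cv2.imread(f"pics/{n}6.png"))
print("now");boards("top",avg("top"));b=avg("scene");boards("scene",b);cv2.imwrite("pics/scene7.png",b)
go(.52,-.30,.13,-1.54)
E
```

```text
top c [ 0.4869 -0.3015] wh [0.121 0.104] long axis 3.101 rad
scene c [ 0.4864 -0.2989] wh [0.127 0.101] long axis 3.074 rad
scene c [0.5855 0.1437] wh [0.12 0.05] long axis 2.944 rad
now
top c [ 0.4893 -0.302 ] wh [0.124 0.102] long axis 3.072 rad
scene c [ 0.4864 -0.2989] wh [0.127 0.101] long axis 3.074 rad
scene c [0.52   0.0969] wh [0.106 0.05 ] long axis 3.036 rad
t31.8 grasp [0.4918 0.0811 0.1644] phi -0.876 q6 0.94 F [ 0.1  0.2 -0.7] Tz 0.04 open 0.0508 
 shift [-222.4  310.8   34.1] turn [-0.001  0.003  0.664]
```

```bash
sed -i 's/(9,9)/(5,5)/' h.py; python3 - <<'E'
from h import *
a=avg("top");b=cv2.imread("pics/scene7.png");boards("top",a);boards("scene",b)
cv2.imwrite("pics/m7.png",np.hstack([cv2.resize(b[200:330,220:350],(400,400),interpolation=cv2.INTER_CUBIC),cv2.resize(a[220:310,380:470],(400,400),interpolation=cv2.INTER_CUBIC)]))
E
```

```text
top c [ 0.453  -0.2984] wh [0.102 0.045] long axis 1.388 rad
top c [ 0.5234 -0.3035] wh [0.102 0.045] long axis 1.631 rad
scene c [ 0.451  -0.2968] wh [0.098 0.047] long axis 1.397 rad
scene c [ 0.5215 -0.3013] wh [0.098 0.048] long axis 1.620 rad
scene c [0.52   0.0969] wh [0.106 0.05 ] long axis 3.036 rad
```

View pics/m7.png

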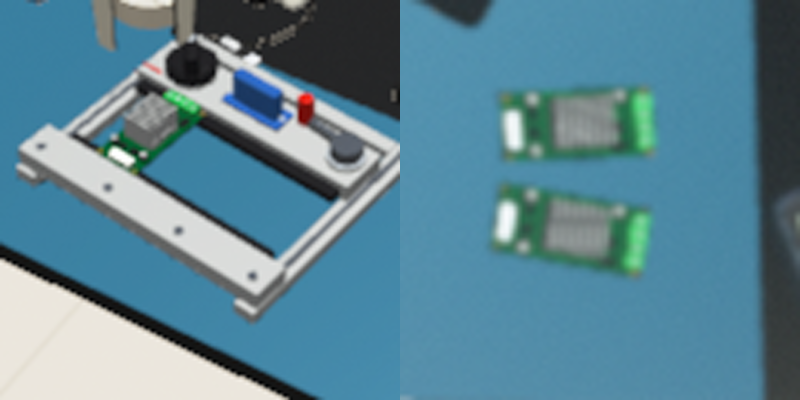

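The board lies flat between the jaws at crop (150,130). Next is the upper right board.

Call:
apply_moves(
  series=[
    [[-22.2,31.4,0],[0,0,0]],
    [[-22.2,31.4,0],[0,0,0]],
    [[-22.2,31.4,0],[0,0,0]],
    [[-22.2,31.4,0],[0,0,0]],
    [[-22.2,31.4,0],[0,0,0]],
    [[-22.2,31.4,0],[0,0,0]],
    [[-22.2,31.4,0],[0,0,0]],
    [[-22.2,31.4,0],[0,0,0]],
    [[-22.2,31.4,0],[0,0,0]],
    [[-22.2,31.4,0],[0,0,0]],
    [[0,0,0],[0,0,0.125]],
    [[0,0,0],[0,0,0.125]],
  ],
)

```text
t: 33.03
tool_pos: [0.5211, -0.3049, 0.3304]
orientation: [-3.066, -0.678, 0.005]
force: [0.1, 1.0, -0.1]
opening: 0.0512
gripper_force: 0.0
```

Call:
apply_moves(
  series=[
    [[0,0,15],[0,0,0.125]],
    [[0,0,15],[0,0,0.125]],
    [[0,0,15],[0,0,0.125]],
    [[0,0,0],[0,0,0.015]],
    [[0,0,0],[0,0,0]],
    [[0,0,0],[0,0,0]],
  ],
)

```text
t: 33.53
tool_pos: [0.5216, -0.3024, 0.2868]
orientation: [-3.14, -0.09, 0.004]
force: [0.6, -0.2, -0.1]
opening: 0.0512
gripper_force: 0.0
```

```bash
python3 - <<'E'
from h import *
go(.5225,-.302,.028,-1.516);boards("scene",robot.read_camera("scene")[0])
E
```

```text
t33.5 grasp [ 0.5216 -0.3024  0.1198] phi -1.514 q6 0.90 F [ 0.6 -0.2 -0.1] Tz 0.02 open 0.0512 
 shift [ 1.1 -0.3 91.8] turn [-0.     0.002  0.002]
scene c [ 0.451  -0.2968] wh [0.098 0.047] long axis 1.397 rad
scene c [ 0.5214 -0.3008] wh [0.099 0.048] long axis 1.620 rad
scene c [0.52   0.0969] wh [0.106 0.05 ] long axis 3.036 rad
```

Call:
apply_moves(
  series=[
    [[1,-0.3,20],[0,0,0]],
    [[0,0,30],[0,0,0]],
    [[0,0,20],[0,0,0]],
    [[0,0,12],[0,0,0]],
    [[0,0,6],[0,0,0]],
    [[0,0,4],[0,0,0]],
    [[0,0,0],[0,0,0]],
  ],
)

```text
t: 34.17
tool_pos: [0.5224, -0.3021, 0.1945]
orientation: [-3.14, -0.084, 0.004]
force: [-0.5, 0.3, -0.7]
opening: 0.051
gripper_force: 0.0
```

Call:
apply_moves(
  series=[
    [[0,0,0],[0,0,0]],
    [[0,0,0],[0,0,0]],
    [[0,0,0],[0,0,0]],
    [[0,0,0],[0,0,0]],
    [[0,0,0],[0,0,0]],
    [[0,0,0],[0,0,0]],
  ],
  claw=0,
  newtons=25,
)

```text
t: 34.67
tool_pos: [0.5227, -0.3022, 0.1954]
orientation: [3.14, 0.083, -0.002]
force: [-0.2, 1.1, 6.3]
opening: 0.036
gripper_force: 25.0
```

Call:
apply_moves(
  series=[
    [[0,0,-10],[0,0,0]],
    [[0,0,-30],[0,0,0]],
    [[0,0,-40],[0,0,0]],
    [[0,0,-30],[0,0,-0.1]],
    [[0,0,0],[0,0,-0.125]],
    [[0,0,0],[0,0,-0.125]],
    [[0,0,0],[0,0,-0.125]],
    [[0,0,0],[0,0,-0.125]],
    [[0,0,0],[0,0,-0.125]],
    [[0,0,0],[0,0,-0.125]],
    [[0,0,0],[0,0,-0.125]],
    [[0,0,0],[0,0,-0.125]],
  ],
)

```text
t: 35.67
tool_pos: [0.5223, -0.3019, 0.3044]
orientation: [-2.627, -1.719, 0.004]
force: [0.1, 0.4, -0.8]
opening: 0.0358
gripper_force: 25.0
```

Call:
apply_moves(
  series=[
    [[0,0,0],[0,0,-0.125]],
    [[0,0,0],[0,0,-0.125]],
    [[0,0,0],[0,0,-0.036]],
    [[0,0,0],[0,0,0]],
    [[0,0,0],[0,0,0]],
  ],
)

```text
t: 36.08
tool_pos: [0.5223, -0.3019, 0.3043]
orientation: [-2.363, -2.066, 0.003]
force: [0.7, -0.2, -0.4]
opening: 0.0357
gripper_force: 25.0
```

```bash
python3 - <<'E'
from h import *
go(.4841,.0208,.15,-.128)
E
```

```text
t36.1 grasp [ 0.5223 -0.3019  0.1373] phi -0.134 q6 -0.47 F [ 0.7 -0.2 -0.4] Tz -0.00 open 0.0357 
 shift [314.7 -81.  -12.5] turn [-0.003  0.    -0.006]
```

Call:
apply_moves(
  series=[
    [[39.3,-10.1,-1],[0,0,0]],
    [[39.3,-10.1,0],[0,0,0]],
    [[39.3,-10.1,0],[0,0,0]],
    [[39.3,-10.1,0],[0,0,0]],
    [[39.3,-10.1,0],[0,0,0]],
    [[39.3,-10.1,0],[0,0,0]],
    [[39.3,-10.1,0],[0,0,0]],
    [[39.3,-10.1,0],[0,0,0]],
    [[0,0,0],[0,0,0]],
    [[0,0,0],[0,0,0]],
    [[0,0,0],[0,0,0]],
  ],
)

```text
t: 37.0
tool_pos: [0.4838, 0.0204, 0.3055]
orientation: [-2.362, -2.069, 0.003]
force: [0.8, -1.0, -0.1]
opening: 0.0357
gripper_force: 25.0
```

```bash
python3 - <<'E'
from h import *
go(.4841,.0208,.0614,-.128)
E
```

```text
t37.0 grasp [0.4838 0.0204 0.1385] phi -0.132 q6 0.07 F [ 0.8 -1.  -0.1] Tz -0.04 open 0.0357 
 shift [ 0.5  0.5 77.1] turn [-0.002  0.    -0.004]
```

Call:
apply_moves(
  series=[
    [[0.5,0.5,15],[0,0,-0.004]],
    [[0,0,20],[0,0,0]],
    [[0,0,15],[0,0,0]],
    [[0,0,10],[0,0,0]],
    [[0,0,6],[0,0,0]],
    [[0,0,4],[0,0,0]],
    [[0,0,2],[0,0,0]],
    [[0,0,1],[0,0,0]],
    [[0,0,0],[0,0,0]],
    [[0,0,0],[0,0,0]],
  ],
)

```text
t: 37.83
tool_pos: [0.4844, 0.0208, 0.2329]
orientation: [-2.358, -2.074, 0.002]
force: [-0.1, 0.4, -0.2]
opening: 0.0361
gripper_force: 25.0
```

```bash
python3 - <<'E'
from h import *
go(.4841,.0208,.0614,-.128)
E
```

```text
t37.8 grasp [0.4844 0.0208 0.0659] phi -0.128 q6 0.06 F [-0.1  0.4 -0.2] Tz -0.01 open 0.0361 
 shift [-0.  -0.3  4.5] turn [-0.002 -0.    -0.   ]
```

Call:
apply_moves(
  series=[
    [[0,0,1.5],[0,0,0]],
    [[0,0,1.5],[0,0,0]],
    [[0,0,1],[0,0,0]],
    [[0,0,0.5],[0,0,0]],
    [[0,0,0],[0,0,0]],
    [[0,0,0],[0,0,0]],
  ],
)

```text
t: 38.33
tool_pos: [0.4843, 0.0209, 0.2284]
orientation: [-2.357, -2.074, 0.002]
force: [-2.8, 0.4, 4.9]
opening: 0.0356
gripper_force: 25.0
```

```bash
python3 - <<'E'
from h import *
go(.4841,.0208,.0614,-.128)
E
```

```text
t38.3 grasp [0.4843 0.0209 0.0614] phi -0.128 q6 0.06 F [-2.8  0.4  4.9] Tz 0.01 open 0.0356 
 shift [-0.1 -0.1 -0. ] turn [-0.002 -0.     0.   ]
```

Call:
apply_moves(
  series=[
    [[0,0,0],[0,0,0]],
    [[0,0,0],[0,0,0]],
    [[0,0,0],[0,0,0]],
    [[0,0,-10],[0,0,0]],
    [[0,0,-30],[0,0,0]],
    [[0,0,-40],[0,0,0]],
    [[0,0,-20],[0,0,0]],
    [[-40,1.1,0],[0,0,0]],
    [[-40,1.1,0],[0,0,0]],
    [[-40,1.1,0],[0,0,0]],
    [[-40,1.1,0],[0,0,0]],
    [[-40,1.1,0],[0,0,0]],
  ],
  claw=0.55,
)

```text
t: 39.33
tool_pos: [0.4638, -0.18, 0.3288]
orientation: [-2.358, -2.075, 0.002]
force: [1.1, -0.6, 0.3]
opening: 0.0513
gripper_force: 0.0
```

Call:
apply_moves(
  series=[
    [[-40,1.1,0],[0,0,0]],
    [[-40,1.1,0],[0,0,0]],
    [[-40,1.1,0],[0,0,0]],
    [[0,0,0],[0,0,0.125]],
    [[0,0,0],[0,0,0.125]],
    [[0,0,0],[0,0,0.125]],
    [[0,0,0],[0,0,0.125]],
    [[0,0,0],[0,0,0.125]],
    [[0,0,0],[0,0,0.125]],
    [[0,0,0],[0,0,0.125]],
    [[0,0,0],[0,0,0.125]],
    [[0,0,0],[0,0,0.125]],
  ],
)

```text
t: 40.33
tool_pos: [0.4522, -0.2978, 0.3285]
orientation: [-3.103, -0.487, 0.004]
force: [0.4, 0.3, 0.3]
opening: 0.0515
gripper_force: 0.0
```

Call:
apply_moves(
  series=[
    [[0,0,10],[0,0,0.125]],
    [[0,0,10],[0,0,0.125]],
    [[0,0,10],[0,0,0.125]],
    [[0,0,10],[0,0,0.12]],
    [[0,0,0],[0,0,0]],
    [[0,0,0],[0,0,0]],
  ],
)

```text
t: 40.83
tool_pos: [0.4519, -0.2976, 0.2878]
orientation: [-3.129, 0.272, 0.006]
force: [0.7, 0.0, 0.1]
opening: 0.051
gripper_force: 0.0
```

```bash
python3 - <<'E'
from h import *
go(.4525,-.2975,.028,-1.749);boards("scene",robot.read_camera("scene")[0])
E
```

```text
t40.8 grasp [ 0.4519 -0.2976  0.1208] phi -1.744 q6 1.07 F [0.7 0.  0.1] Tz -0.07 open 0.0510 
 shift [ 0.9 -0.1 92.8] turn [-0.     0.004  0.005]
scene c [ 0.451  -0.2968] wh [0.098 0.047] long axis 1.397 rad
scene c [0.5124 0.0368] wh [0.106 0.052] long axis 3.010 rad
scene c [0.5199 0.0959] wh [0.106 0.052] long axis 3.036 rad
```

Call:
apply_moves(
  series=[
    [[0.9,0,20],[0,0,0]],
    [[0,0,30],[0,0,0]],
    [[0,0,20],[0,0,0]],
    [[0,0,12],[0,0,0]],
    [[0,0,7],[0,0,0]],
    [[0,0,4],[0,0,0]],
    [[0,0,0],[0,0,0]],
  ],
)

```text
t: 41.47
tool_pos: [0.4529, -0.298, 0.195]
orientation: [3.129, -0.276, -0.004]
force: [-0.2, 0.6, -0.1]
opening: 0.0511
gripper_force: 0.0
```

Call:
apply_moves(
  series=[
    [[0,0,0],[0,0,0]],
    [[0,0,0],[0,0,0]],
    [[0,0,0],[0,0,0]],
    [[0,0,0],[0,0,0]],
    [[0,0,0],[0,0,0]],
    [[0,0,0],[0,0,0]],
  ],
  claw=0,
  newtons=25,
)

```text
t: 41.97
tool_pos: [0.4533, -0.2982, 0.196]
orientation: [3.128, -0.278, -0.002]
force: [-0.5, 1.9, 5.7]
opening: 0.0357
gripper_force: 25.0
```

Call:
apply_moves(
  series=[
    [[0,0,-10],[0,0,0]],
    [[0,0,-30],[0,0,0]],
    [[0,0,-40],[0,0,0]],
    [[0,0,-30],[0,0,-0.125]],
    [[0,0,0],[0,0,-0.125]],
    [[0,0,0],[0,0,-0.125]],
    [[0,0,0],[0,0,-0.125]],
    [[0,0,0],[0,0,-0.125]],
    [[0,0,0],[0,0,-0.125]],
    [[0,0,0],[0,0,-0.125]],
    [[0,0,0],[0,0,-0.125]],
    [[0,0,0],[0,0,-0.125]],
  ],
)

```text
t: 42.97
tool_pos: [0.4529, -0.2978, 0.3052]
orientation: [-2.789, -1.442, 0.004]
force: [-0.4, 0.1, -1.4]
opening: 0.0356
gripper_force: 25.0
```

Call:
apply_moves(
  series=[
    [[0,0,0],[0,0,-0.125]],
    [[0,0,0],[0,0,-0.125]],
    [[0,0,0],[0,0,-0.125]],
    [[0,0,0],[0,0,-0.12]],
    [[0,0,0],[0,0,0]],
    [[0,0,0],[0,0,0]],
  ],
)

```text
t: 43.47
tool_pos: [0.453, -0.2979, 0.3051]
orientation: [-2.361, -2.069, 0.003]
force: [-0.4, -0.4, -0.7]
opening: 0.0355
gripper_force: 25.0
```

```bash
python3 - <<'E'
from h import *
go(.4764,-.0387,.139,-.128)
E
```

```text
t43.5 grasp [ 0.453  -0.2979  0.1381] phi -0.132 q6 -0.54 F [-0.4 -0.4 -0.7] Tz -0.01 open 0.0355 
 shift [260.  -10.9  -0.9] turn [-0.003  0.    -0.004]
```

Call:
apply_moves(
  series=[
    [[37.1,-1.6,0],[0,0,0]],
    [[37.1,-1.6,0],[0,0,0]],
    [[37.1,-1.6,0],[0,0,0]],
    [[37.1,-1.6,0],[0,0,0]],
    [[37.1,-1.6,0],[0,0,0]],
    [[37.1,-1.6,0],[0,0,0]],
    [[37.1,-1.6,0],[0,0,0]],
    [[0,0,0],[0,0,0]],
    [[0,0,0],[0,0,0]],
    [[0,0,0],[0,0,0]],
  ],
)

```text
t: 44.3
tool_pos: [0.4751, -0.039, 0.305]
orientation: [-2.359, -2.072, 0.004]
force: [-0.1, 0.2, -0.9]
opening: 0.0359
gripper_force: 25.0
```

```bash
python3 - <<'E'
from h import *
go(.4764,-.0387,.062,-.128)
E
```

```text
t44.3 grasp [ 0.4751 -0.039   0.138 ] phi -0.129 q6 -0.06 F [-0.1  0.2 -0.9] Tz -0.05 open 0.0359 
 shift [ 0.5  1.5 76. ] turn [-0.003  0.001 -0.001]
```

Call:
apply_moves(
  series=[
    [[0.5,1,15],[0,0,0]],
    [[0,0,20],[0,0,0]],
    [[0,0,15],[0,0,0]],
    [[0,0,10],[0,0,0]],
    [[0,0,6],[0,0,0]],
    [[0,0,4],[0,0,0]],
    [[0,0,2],[0,0,0]],
    [[0,0,0],[0,0,0]],
    [[0,0,0],[0,0,0]],
  ],
)

```text
t: 45.05
tool_pos: [0.4763, -0.0387, 0.2335]
orientation: [-2.358, -2.074, 0.002]
force: [-1.2, 0.1, -0.4]
opening: 0.0355
gripper_force: 25.0
```

```bash
python3 - <<'E'
from h import *
go(.4764,-.0387,.062,-.128)
E
```

```text
t45.0 grasp [ 0.4763 -0.0387  0.0665] phi -0.128 q6 -0.06 F [-1.2  0.1 -0.4] Tz 0.00 open 0.0355 
 shift [0.  0.1 4.5] turn [-0.002  0.    -0.   ]
```

Call:
apply_moves(
  series=[
    [[0,0,1.5],[0,0,0]],
    [[0,0,1.5],[0,0,0]],
    [[0,0,1],[0,0,0]],
    [[0,0,0.5],[0,0,0]],
    [[0,0,0],[0,0,0]],
    [[0,0,0],[0,0,0]],
  ],
)

```text
t: 45.55
tool_pos: [0.4762, -0.0384, 0.229]
orientation: [-2.357, -2.074, 0.003]
force: [-2.3, 0.7, 5.7]
opening: 0.0361
gripper_force: 25.0
```

```bash
python3 - <<'E'
from h import *
go(.4764,-.0387,.062,-.128)
E
```

```text
t45.5 grasp [ 0.4762 -0.0384  0.062 ] phi -0.128 q6 -0.06 F [-2.3  0.7  5.7] Tz -0.02 open 0.0361 
 shift [-0.2  0.3  0. ] turn [-0.002  0.     0.   ]
```

Seated. I'll release, withdraw to the right and check.

Call:
apply_moves(
  series=[
    [[0,0,0],[0,0,0]],
    [[0,0,0],[0,0,0]],
    [[0,0,0],[0,0,0]],
    [[0,0,-10],[0,0,0]],
    [[0,0,-30],[0,0,0]],
    [[0,0,-40],[0,0,0]],
    [[0,0,-30],[0,0,0]],
    [[-40,0,0],[0,0,0]],
    [[-40,0,0],[0,0,0]],
    [[-40,0,0],[0,0,0]],
    [[-40,0,0],[0,0,0]],
    [[-40,0,0],[0,0,0]],
  ],
  claw=0.55,
)

```text
t: 46.55
tool_pos: [0.4502, -0.2386, 0.3394]
orientation: [-2.358, -2.075, 0.003]
force: [0.5, -0.5, -0.1]
opening: 0.051
gripper_force: 0.0
```

Call:
apply_moves(
  series=[
    [[-40,0,0],[0,0,0]],
    [[-40,0,0],[0,0,0]],
    [[-40,0,0],[0,0,0]],
    [[0,0,0],[0,0,0]],
    [[0,0,0],[0,0,0]],
  ],
)

```text
t: 46.97
tool_pos: [0.4347, -0.3578, 0.3386]
orientation: [-2.361, -2.069, 0.003]
force: [0.8, 0.7, -0.3]
opening: 0.051
gripper_force: 0.0
```

```bash
python3 - <<'E'
from h import *
a=avg("top");b=avg("scene");reds("top",a,(255,215,350,255))
cv2.imwrite("pics/m9.png",np.hstack([cv2.resize(a[205:300,262:357],(400,400),interpolation=cv2.INTER_CUBIC),cv2.resize(b[195:315,225:345],(400,400),interpolation=cv2.INTER_CUBIC)]))
for c,_,_ in blobs(b,(0,130,80),(8,255,255),8,(300,210,370,305))[0]: print(c,cast("scene",c,.074))
E
```

```text
top [330 229   6   6  32] [332.4279 231.5252] [ 0.562 -0.045] fx 0.5631 fy 0.0271
top [267 230  12   4  31] [272.3333 231.2072] [0.5604 0.1279] fx 0.5395 fy 0.1984
[318.8 234.8] [[ 0.5559 -0.0419  0.074 ]]
```

View pics/m9.png

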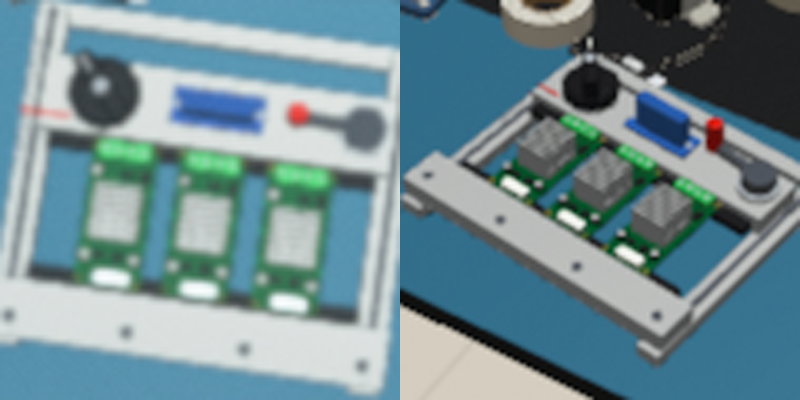

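All three boards bridge the ledges, at top-crop (115,213), (203,222) and (295,235). The red lines are collinear at (45,112), the lever is shut and the knob is snug. Handing in.

```bash
python3 -c "
from plant import robot
print(robot.close_job())"
```

```text
the job is handed in; nothing more can be done
None
```

The job is handed in at about 47 s of the 210 s allowed: jaw set to the red line, lever shut, knob snug (wrist torque rose sharply), and all three boards found lie flat across the ledges; no verdict was returned.

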